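Check a test plate's thickness in the bench caliper and rack it

ROBOT

A 6-joint arm with a two-finger parallel gripper is mounted at the origin on the work surface. World frame = base frame: x ahead of the robot, y to its left, z up, the work surface at z = 0. Lengths are in mm, angles in degrees, forces in N, time in s.
With the tool pointing down it reaches from about 350 to 850 mm from the base axis. Payload 8.1 kg.
Tool frame: the origin (TCP) lies at the very end of the fingers, on their centre line; the grasp point (between the pads) lies grip_depth behind it (grip_depth is the distance from the TCP to the grasp point, in mm); z points along the fingers, y is the line along which they close (so a half turn about z gives the same grasp; the last joint's range is limited). The gripper opens to 85 mm and grips with 20 to 120 N. Pads are 22 mm wide; open, the fingers measure 114 mm over their backs; the gripper's body (76 mm by 85 mm) begins 54 mm behind the grasp point. The pads swing forward as they close: fully open they stand 13 mm farther back than shut.
Start: joints at [-68.148, 7.471, 85.268, -0, 87.261, -4.893], TCP at [270.038, -535.803, 231.292] pointing down, gripper open.
Joint ranges: [-169.43, 169.43], [-51.17, 129.36], [1.28, 143.12], [-76.62, 256.62], [0, 156.53], [-152.29, 152.29]. Speed limits (degrees/s): [136.94, 136.94, 159.86, 180, 180, 180].

INTERFACE

Orientations are given as a 3x3 rotation matrix whose columns are the frame's x, y, z axes.
In Python, from plant import get_obs, read_camera, camera_info, sign_off, look_for, grip_depth gives the robot as it stands.
- The arm moves only by the shell command python3 -m crank 'ROWS' [FORCE]. ROWS is a JSON object of lists of equal length, an entry for each row: "dr": the turn, a rotation vector about the tool's x, y, z in units of pi rad (1.0 is pi rad), a list of three; "translation": the shift along the tool's x, y, z in units of 300 mm (1.0 is 300 mm), a list of three; "grip": the gripper command: -1 is shut, 1 is fully open, values between are in proportion. A call has 1 to 5 rows; each row shifts and turns the commanded pose from where the row before left it, along the tool's axes as they then stand; what a row does not reach is not made up. A row lasts 1/12 s, in which the tool goes at most 41.7 mm and 7.16 degrees, less where a joint would pass 70% of its speed; a pose out of reach is approached as far as the arm can. A call with a number of a shift or a turn outside -1 to 1 is refused whole. A call with a gripper value outside its range is refused whole. The fingers move at their own pace and stop on an object; FORCE is the grip in N (left out, the last holds). Time passes only in rows, so rows that do not move let the fingers close. It gives the time, the measured TCP pose, the force, the opening and the grip force at its end, in the units of the state.
- get_obs(): the state, without advancing time (a new reading comes with each control period).
- read_camera(name): name is "scene" or "side" or "wrist"; returns (picture, depth): 420x560x3 uint8, red, green, blue; 420x560 float32, mm along the optical axis (not along the pixel's ray), 0 where there is no reading.
- camera_info(name): a dict with "intrinsics" (3x3 intrinsics, pixels), "R" (3x3) and "t" (3): a world point X has camera coordinates R X + t. Camera axes: x right, y down, z forward; pixel columns grow to the right and rows downward; lengths in mm; the calibration is good to about 2 mm. The wrist camera is an equidistant fisheye: a pixel r from the principal point sees the ray r / f radians off the axis. A picture is of the moment at which its call begins: read the wrist's pose just before it. camera_info takes no time and is no camera call; for the wrist camera it gives the pose at the moment of the call.
- sign_off(): hands the job in; it is judged then, once.
Trained networks look in the newest picture that a camera, given by its name, has taken for a name from the list of things; names that differ only in an ending like _2 or _b are one class to them, and where a whole thing is asked for, a point or a joint stands for the part that bears it (a point fixed in the world has none). Each returns a list of dicts, best first, with "p" (0 to 1); they miss things now and then, are a little off and sometimes report something else, mostly with a low value. They report only what shows in the picture. A call takes as long as a camera call.
- look_for(camera, name): "position" ([column, row] in pixels, amid what is visible of it).
The state is a dict: "t": time; "q": joint angles; "qvel": joint speeds; "tau": joint torques, N m; "eef_pos": TCP position; "tcp_rot": TCP orientation; "contact_force": force on the tool from outside, world axes, zero at the start; "wrist_torque": the same for the moment, N m; "opening": finger opening in mm; "grasp_force": force on a finger pad.
Only numpy, scipy, OpenCV 4.12 (cv2) and the standard library are available. Lean on these libraries where they do the work, as an engineer would, in place of code of your own. Each camera call takes 0.05 s, during which the arm holds its last target. There are 200 camera calls.

TASK

Lift the brass test plate out of the wooden case, stand it upright on the caliper's granite base between the open jaws with its flat faces to the jaws, let go of it, and slide the jaw gently shut by the grey thumb slide until its spring gives and the plate is nipped between both jaws. Then back the jaw off about 20 mm, take the plate again by its faces and slide it down into the empty pair of guides in the rack until it sits fully home, and let go. Do not drop or topple the plate or squeeze it hard, and leave everything else where it is.

Things in the scene. Friction and masses are not known exactly. Their poses are not given: they have to be found in the camera images.
- plate: brass plate to be checked, 64 mm long (its x axis), 10 mm thick (y), 60 mm high (z), origin in the middle of its foot (the 64 x 10 underside), 0.32 kg, three small indents on each face. Starts upright in a pocket of the wooden case, foot 6 mm above the table, top flush with the case: only its ends can be taken, from above, in the scoops. To clear the caliper keep the fingertips 30 mm or more above its foot; a grip of its top 24 mm carries it.
- case: fixed wooden case, 144 x 124 mm (x, y), 66 mm high, origin at the middle of its underside. Two pockets along its x at y = +28 and -28 mm: a slot 67 x 13 mm, floor 6 mm above the table, with a finger scoop at each end, 24 to 65 mm from the middle (x), 46 mm wide (y), floor 28 mm above the table: 8 mm of each plate end stand in it. One pocket holds the brass plate, the other a dark steel one.
- caliper: fixed digital caliper clamped face-up on a dark granite base 150 x 360 x 20 mm (x, y, z), origin at the middle of the base's underside, granite top at z = 20 mm. The beam runs along y at x = +42 mm; the two jaws reach from it towards the robot (-x). All but the thumb slide stays below z = 44 mm.
- fixed_jaw: fixed jaw, at the caliper's +y end. Origin on its measuring face's plane, level with the granite, at x = -12, y = +90 mm of the caliper; axes as the caliper's. The face looks to -y and spans x = -23 to +42 mm, 5 to 17 mm above the granite. Best place for the plate: foot's middle at x = 0 here, long side along x, near face 2 to 6 mm off this jaw; polished granite lets the jaw push it home.
- moving_jaw: the moving jaw, same shape mirrored, its measuring face looking to +y. Origin on that face's plane, axes as the caliper's; carried by the slider, so it lies at y = -(reading) of fixed_jaw.
- slider (a joint): the caliper's reading: gap between the jaws in m, 0 shut, up to 0.09, growing as the slider runs to -y of the caliper. Starts at 0.045 to 0.075, stays where left, friction 1.2 N. The slider is a black block 40 mm (x) by 80 mm (y), its +y end level with the moving jaw's face, its top 42 mm above the table.
- thumb (a joint): travel in m of the grey thumb slide on the slider, against a spring of 0.8 N per mm: 0 at rest, negative pushed the closing way (caliper +y), positive the other way, stops at -0.010 and 0.010. Moving the slider alone takes 1.5 mm, pushing the plate up to 3 mm; with the plate nipped between both jaws -0.0065 to -0.009 means a proper measuring force, about 3 to 5 N.
- thumb_grip (a point): middle of the thumb slide's upright ribbed grey grip, 54 mm above the table. The grip is 26 mm (caliper x) by 12 mm (y), from 42 to 66 mm above the table, on the slider 58 mm behind the moving jaw's face (x = +42 mm of the caliper); take it from above across its 12 mm.
- rack: fixed rack, base 190 x 100 x 10 mm, origin at the middle of its underside. Bays at x = -56, 0, +56 mm, each two black upright guides that take a plate's ends, its long side along the rack's y; the first two hold plates. Slots 12.5 mm wide (x), 68 mm wall to wall (y), flared at the top, which ends 66 mm above the table. 55 mm are clear (y) between a bay's guides for fingers on the faces.
- bay (a point): the middle of the floor of the empty bay, at x = +56 mm of the rack, 10 mm above the table; axes as the rack's. A plate fully home has the middle of its foot here.
- steel_plate: bystander: dark steel plate in the case's other pocket, 64 mm long (its x axis), 10 mm thick (y), 60 mm high (z), origin in the middle of its foot (the 64 x 10 underside).
- dark_plate: bystander: dark steel plate in the rack's middle bay, 64 mm long (its x axis), 10 mm thick (y), 60 mm high (z), origin in the middle of its foot (the 64 x 10 underside).
- pale_plate: bystander: pale aluminium plate in the rack's bay at x = -56 mm, 64 mm long (its x axis), 10 mm thick (y), 60 mm high (z), origin in the middle of its foot (the 64 x 10 underside).
- ref_block: bystander: round steel hardness reference block, 60 mm across, 15 mm high, origin in the middle of its underside.
- loupe: bystander: black eye loupe standing upright, 38 mm across, 40 mm high, origin in the middle of its underside.
- spirit_bottle: bystander: white bottle with a red cap, 48 mm across, 120 mm high, origin in the middle of its underside.
- brush: bystander: brush lying down, 160 mm long along its x, 20 mm thick, origin in the middle of its underside.

How it is judged:
By the outcome, as a careful person would: the job done as asked, in the order asked, and still so for the second after the job is handed in, with the robot touching nothing.
It also fails if it takes over 72 s, if anything falls off the work surface, if the arm or the gripper's body presses on something with over 40 N, if the wrist force passes 120 N, or if a joint passes its speed limit or range.

## Working session

There is one attempt and no reset: what is moved stays moved. The work goes in short steps, Python scripts to look and compute and a shell command to move; the robot and the scene stay as the last step left them, time stands still between calls to the robot, and variables do not carry over. Pictures are saved under pics/ and viewed, at most 10 in all, crops included, and the job is handed in when it is done.

```bash
ls; mkdir -p pics; python3 - <<'E'
from plant import *
import cv2,numpy as np
o=get_obs();print(o['eef_pos'],o['tcp_rot'],o['opening'],grip_depth if not callable(grip_depth) else grip_depth())
for c in ['scene','side']:
    p,d=read_camera(c);cv2.imwrite(f'pics/{c}0.png',p[:,:,::-1]);np.savez(f'pics/{c}0.npz',p=p,d=d)
    i=camera_info(c);print(c,i)
    for n in ['plate','case','caliper','fixed_jaw','moving_jaw','thumb_grip','rack','steel_plate']:
        print(n,[(np.round(r['position']).tolist(),round(r['p'],2)) for r in look_for(c,n)[:2]])
E
```

```text
pics
[ 269.83850638 -535.29873809  230.25187144] [[ 8.93014427e-01  4.50027526e-01 -6.77693611e-04]
 [ 4.50028008e-01 -8.93012824e-01  1.69924785e-03]
 [ 1.59519220e-04 -1.82243395e-03 -9.99998327e-01]] 85.41097932197019 18.700000000000003
scene {'intrinsics': array([[456.29580562,   0.        , 280.99388777],
       [  0.        , 456.29580562, 208.71291627],
       [  0.        ,   0.        ,   1.        ]]), 'R': array([[ 0.29841946,  0.95433397,  0.01387431],
       [ 0.66849577, -0.19861849, -0.71670364],
       [-0.68121893,  0.22315323, -0.69723984]]), 't': array([-145.77905924, -342.07913042, 1545.20128285])}
plate []
case [([146.0, 218.0], 0.84), ([398.0, 175.0], 0.62)]
caliper [([282.0, 217.0], 0.61)]
fixed_jaw [([328.0, 202.0], 0.84)]
moving_jaw []
thumb_grip [([276.0, 217.0], 0.41)]
rack [([399.0, 177.0], 0.93)]
steel_plate [([159.0, 207.0], 0.57)]
side {'intrinsics': array([[491.10788689,   0.        , 281.12711171],
       [  0.        , 491.10788689, 207.77430141],
       [  0.        ,   0.        ,   1.        ]]), 'R': array([[-0.98623152, -0.16474707, -0.01434535],
       [-0.09004407,  0.60773776, -0.7890164 ],
       [ 0.13870635, -0.77686113, -0.61420464]]), 't': array([ 557.78893377,  129.33115606, 1200.98974848])}
plate []
case [([328.0, 162.0], 0.79), ([282.0, 226.0], 0.48)]
caliper [([287.0, 241.0], 0.71), ([229.0, 208.0], 0.67)]
fixed_jaw [([284.0, 254.0], 0.66)]
moving_jaw [([290.0, 233.0], 0.64), ([319.0, 343.0], 0.5)]
thumb_grip [([276.0, 213.0], 0.68)]
rack [([289.0, 348.0], 0.57)]
steel_plate [([331.0, 158.0], 0.41)]
```

View pics/scene0.png

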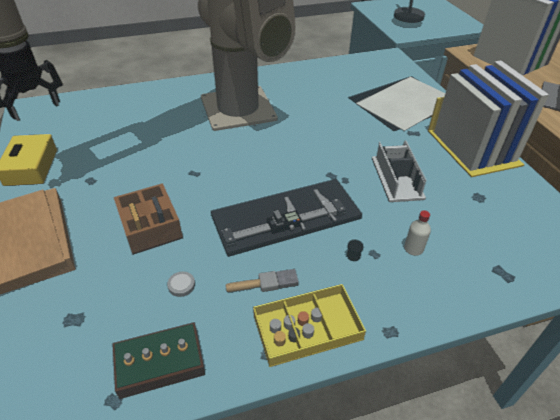

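View pics/side0.png

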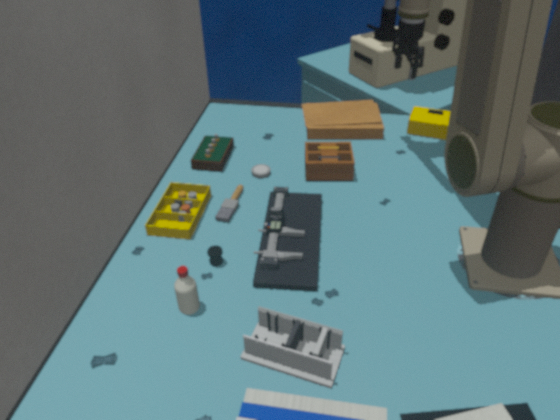

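```bash
cat > h.py <<'E'
import numpy as np,cv2
from plant import *
def world(c,d,info=None):
    i=info or camera_info(c);K=i['intrinsics'];h,w=d.shape
    u,v=np.meshgrid(np.arange(w),np.arange(h));x=(u-K[0,2])/K[0,0];y=(v-K[1,2])/K[1,1]
    P=np.stack([x*d,y*d,d],-1);return (P-i['t'])@i['R']
def wworld(d,i):
    K=i['intrinsics'];h,w=d.shape
    u,v=np.meshgrid(np.arange(w),np.arange(h));x=(u-K[0,2])/K[0,0];y=(v-K[1,2])/K[1,1]
    r=np.hypot(x,y)+1e-9;s=np.tan(np.minimum(r,1.3))/r
    P=np.stack([x*s*d,y*s*d,d],-1);W=(P-i['t'])@i['R'];W[(r>1.3)|(d<=0)]=np.nan;return W
def wpix(X,i):
    c=np.asarray(X)@i['R'].T+i['t'];r=np.hypot(c[:,0],c[:,1]);th=np.arctan2(r,c[:,2]);K=i['intrinsics']
    return np.c_[K[0,0]*th*c[:,0]/r+K[0,2],K[1,1]*th*c[:,1]/r+K[1,2]]
E
python3 - <<'E'
from h import *
B={'scene':{'case':(115,185,183,250,55,75),'cal':(205,180,365,255,14,26),'rack':(368,135,430,205,3,15),'rackTop':(368,135,430,205,55,75),'grip':(205,180,365,255,55,70)},
'side':{'case':(300,140,358,182,55,75),'cal':(255,185,327,290,14,26),'rack':(240,310,346,382,3,15),'rackTop':(240,310,346,382,55,75),'grip':(255,185,327,290,55,70)}}
for c in B:
    z=np.load(f'pics/{c}0.npz');W=world(c,z['d'])
    for n,(a,b,e,f,lo,hi) in B[c].items():
        P=W[b:f,a:e].reshape(-1,3);P=P[(P[:,2]>lo)&(P[:,2]<hi)]
        if n=='case':print(c,'zmed',np.median(P[:,2]))
        r=cv2.minAreaRect(P[:,:2].astype(np.float32)) if len(P)>3 else None
        print(c,n,len(P),np.round(np.median(P,0),1) if len(P) else '',r)
E
```

```text
scene zmed 65.1922541811538
scene case 1680 [ 485.5 -341.    65.2] ((477.12274169921875, -340.946533203125), (151.74205017089844, 123.9761734008789), 8.388212203979492)
scene cal 4370 [534.2 -25.1  19.9] ((599.5421142578125, -1.109893798828125), (269.9630126953125, 359.5840148925781), 4.042803764343262)
scene rack 879 [530.1 328.6  10. ] ((443.71356201171875, 377.15399169921875), (186.86997985839844, 340.0292663574219), 64.81136322021484)
scene rackTop 656 [483.9 350.4  64.4] ((484.4971923828125, 342.5447692871094), (82.04109191894531, 185.17494201660156), 78.51821899414062)
scene grip 65 [591.  -44.   65.3] ((589.0427856445312, -42.93048095703125), (28.411609649658203, 13.04931926727295), 8.444756507873535)
side zmed 64.2823495918803
side case 952 [ 473.3 -333.6   64.3] ((473.99407958984375, -338.21624755859375), (144.2407684326172, 139.67779541015625), 8.39432144165039)
side cal 4164 [522.7  37.3  19.1] ((540.4475708007812, -1.660430908203125), (150.17787170410156, 363.7240295410156), 3.980973720550537)
side rack 1829 [477.2 347.8   9.3] ((488.4488525390625, 330.99169921875), (213.45816040039062, 175.3429412841797), 9.974781036376953)
side rackTop 1308 [475.6 355.2  63.8] ((483.5982666015625, 344.42169189453125), (83.74516296386719, 180.52174377441406), 78.64939880371094)
side grip 64 [584.4 -36.6  63.4] ((584.5480346679688, -39.32172775268555), (26.50981330871582, 15.390077590942383), 2.2300782203674316)
```

```bash
cat >> h.py <<'E'
def go(x,y,z,yaw):
    "turn per unit pi about tool z, then shift in tool units after the turn"
    o=get_obs();R=np.array(o['tcp_rot']);cur=np.degrees(np.arctan2(R[1,1],R[0,1]))
    a=np.radians(yaw);Y=np.array([np.cos(a),np.sin(a)]);X=np.array([-Y[1],Y[0]])
    d=np.array([x,y,z])-o['eef_pos'];dy=(yaw-cur+180)%360-180
    s=np.array([X@d[:2],Y@d[:2],-d[2]])/300
    print('at',np.round(o['eef_pos'],1),'yaw',round(cur,2),'tilt z',np.round(R[:2,2],4),'t',round(o['t'],2),'open',round(o['opening'],1),'F',np.round(o['contact_force'],1),'grip',round(o['grasp_force'],1))
    print(' turn',round(-dy/180,4),'rows',round(abs(dy)/7.16,1),' shift',np.round(s,4),'rows',round(np.linalg.norm(s)*300/41.7,1))
def snap(name):
    i=camera_info('wrist');p,d=read_camera('wrist');cv2.imwrite(f'pics/{name}.png',p[:,:,::-1]);np.savez(f'pics/{name}.npz',p=p,d=d);return p,d,i
E
T='[0,0,-0.0362]'; python3 -m crank '{"dr":[[0,0,-0.0362],[0,0,-0.0362],[0,0,-0.0362],[0,0,-0.0362],[0,0,-0.0362]],"translation":[[0,0,0],[0,0,0],[0,0,0],[0,0,0],[0,0,0]],"grip":[1,1,1,1,1]}'
python3 -m crank '{"dr":[[0,0,-0.0362],[0,0,-0.0362],[0,0,-0.0362],[0,0,-0.0362],[0,0,-0.0362]],"translation":[[0,0,0],[0,0,0],[0,0,0],[0,0,0],[0,0,0]],"grip":[1,1,1,1,1]}'
python3 -m crank '{"dr":[[0,0,-0.0362],[0,0,0],[0,0,0],[0,0,0],[0,0,0]],"translation":[[0,0,0],[0.065,0.11,0],[0.065,0.11,0],[0.065,0.11,0],[0.065,0.11,0]],"grip":[1,1,1,1,1]}'
python3 -m crank '{"dr":[[0,0,0],[0,0,0],[0,0,0],[0,0,0]],"translation":[[0.065,0.11,0],[0.065,0.11,0],[0.065,0.11,0],[0,0,0]],"grip":[1,1,1,1]}'
python3 - <<'E'
from h import *
go(479.6,-367.2,200,8.4)
p,d,i=snap('w1');print(i)
W=wworld(d,i);m=(W[...,2]>60)&(W[...,2]<71)
P=W[m];print(len(P),np.median(P,0),cv2.minAreaRect(P[:,:2].astype(np.float32)))
hsv=cv2.cvtColor(p,cv2.COLOR_RGB2HSV)
print(look_for('wrist','plate'),look_for('wrist','case'))
E
```

```text
t: 1.32
eef_pos: [270.0, -535.8, 231.3]
tcp_rot: [[0.505, 0.863, 0.0], [0.863, -0.505, -0.0], [-0.0, 0.0, -1.0]]
contact_force: [0.6, 0.3, 0.1]
opening: 85.6
grasp_force: 0.0
t: 1.73
eef_pos: [270.0, -535.8, 231.3]
tcp_rot: [[-0.039, 0.999, 0.0], [0.999, 0.039, 0.0], [0.0, 0.0, -1.0]]
contact_force: [-0.2, 0.2, -0.7]
opening: 85.4
grasp_force: 0.0
t: 2.15
eef_pos: [390.1, -438.4, 231.4]
tcp_rot: [[-0.145, 0.989, 0.0], [0.989, 0.145, -0.0], [-0.0, 0.0, -1.0]]
contact_force: [0.7, -0.5, -0.2]
opening: 85.5
grasp_force: 0.0
t: 2.48
eef_pos: [483.2, -362.1, 231.4]
tcp_rot: [[-0.152, 0.988, 0.002], [0.988, 0.152, 0.002], [0.001, 0.003, -1.0]]
contact_force: [-0.4, -1.1, -0.3]
opening: 85.4
grasp_force: 0.0
at [ 483.2 -362.1  231.4] yaw 8.73 tilt z [0.0023 0.0019] t 2.48 open 85.4 F [-0.4 -1.1 -0.3] grip 0.0
 turn 0.0019 rows 0.0  shift [-0.0152 -0.0145  0.1046] rows 0.8
{'intrinsics': array([[325.1922621 ,   0.        , 280.96081078],
       [  0.        , 325.1922621 , 212.75654037],
       [  0.        ,   0.        ,   1.        ]]), 'R': array([[ 0.9883722 ,  0.15202641,  0.00289281],
       [ 0.14429728, -0.94378196,  0.297412  ],
       [ 0.04794466, -0.29353633, -0.95474485]]), 't': array([-424.08501106, -449.60261146,  251.06883765])}
12995 [ 468.69812169 -345.87207115   66.41358412] ((424.9959716796875, -419.3075256347656), (871.20849609375, 261.65997314453125), 24.004709243774414)
[{'position': [273.8, 196.6], 'p': 0.97}] [{'position': [278.1, 165.8], 'p': 0.59}]
```

View pics/w1.png

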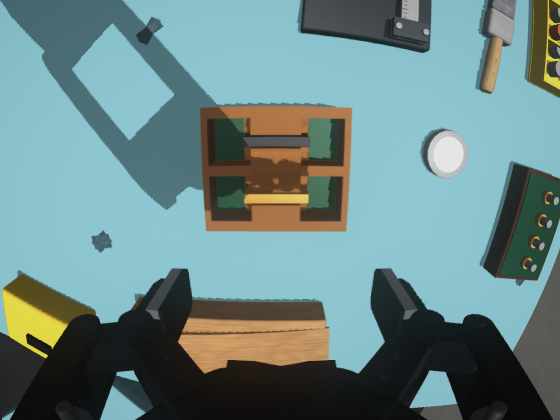

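```bash
python3 - <<'E'
from h import *
z=np.load('pics/w1.npz');i=camera_info('wrist');W=wworld(z['d'],i);hsv=cv2.cvtColor(z['p'],cv2.COLOR_RGB2HSV)
sub=np.zeros(z['d'].shape,bool);sub[180:218,235:320]=1
print(hsv[199,276],hsv[199,230],hsv[225,276])
m=sub&(W[...,2]>61)&(W[...,2]<72)&(hsv[...,0]>17)&(hsv[...,2]>150)
P=W[m];print(len(P),P[:,2].mean(),cv2.minAreaRect(P[:,:2].astype(np.float32)))
sub[:]=0;sub[95:240,190:360]=1
P=W[sub&(W[...,2]>61)&(W[...,2]<72)];print(cv2.minAreaRect(P[:,:2].astype(np.float32)))
c=np.mean(W[m],0);go(*c[:2],50,8.4)
E
```

```text
[ 21 148 228] [ 74 106  91] [ 13 143 170]
584 66.29054301257257 ((475.93890380859375, -372.58721923828125), (62.21945571899414, 10.936461448669434), 7.951635360717773)
((471.2275695800781, -343.9366455078125), (145.06661987304688, 124.08970642089844), 8.43967342376709)
at [ 478.7 -366.7  231.2] yaw 8.5 tilt z [-0.0005 -0.0002] t 2.63 open 85.3 F [-0.2 -0.6 -0.2] grip 0.0
 turn 0.0006 rows 0.0  shift [-0.015  -0.0106  0.604 ] rows 4.3
```

```bash
sed -i "s/np.savez(f'pics\/{name}.npz',p=p,d=d)/np.savez(f'pics\/{name}.npz',p=p,d=d,R=i['R'],t=i['t'],intrinsics=i['intrinsics'])/" h.py; python3 - <<'E'
from h import *
p,d,i=snap('w2');W=wworld(d,i);hsv=cv2.cvtColor(p,cv2.COLOR_RGB2HSV)
q=look_for('wrist','plate')[0];print(q)
c,r=map(int,q['position'])
sub=np.zeros(d.shape,bool);sub[r-19:r+19,c-45:c+45]=1
m=sub&(W[...,2]>61)&(W[...,2]<72)&(hsv[...,0]>17)&(hsv[...,2]>150)
P=W[m];print(len(P),P[:,2].mean(),cv2.minAreaRect(P[:,:2].astype(np.float32)))
sub[:]=0;sub[r-100:r+50,c-90:c+90]=1
P=W[sub&(W[...,2]>61)&(W[...,2]<72)];print(cv2.minAreaRect(P[:,:2].astype(np.float32)))
c=np.mean(W[m],0);go(*c[:2],36,8.4)
E
```

```text
{'position': [282.1, 194.1], 'p': 0.6}
526 66.50936523523298 ((480.5181884765625, -366.8050537109375), (63.0337028503418, 8.99997615814209), 8.330461502075195)
((476.0599670410156, -338.8893737792969), (145.13101196289062, 124.00096130371094), 8.633231163024902)
at [ 477.8 -367.7  231.2] yaw 8.36 tilt z [-0.0004 -0.0002] t 2.73 open 85.5 F [ 0.   0.7 -0.1] grip 0.0
 turn -0.0002 rows 0.0  shift [0.0008 0.0171 0.6508] rows 4.7
```

```bash
python3 -m crank '{"dr":[[0,0,0],[0,0,0],[0,0,0],[0,0,0],[0,0,0]],"translation":[[0.002,0.009,0.1],[0,0,0.13],[0,0,0.13],[0,0,0.1],[0,0,0.05]],"grip":[1,1,1,1,1]}' 30
python3 -m crank '{"dr":[[0,0,0],[0,0,0],[0,0,0]],"translation":[[0,0,0],[0,0,0],[0,0,0]],"grip":[1,1,1]}'
python3 - <<'E'
from h import *
go(480.5,-366.8,36,8.4)
E
```

```text
t: 3.15
eef_pos: [477.5, -365.1, 73.0]
tcp_rot: [[-0.144, 0.99, -0.005], [0.99, 0.144, 0.004], [0.005, -0.004, -1.0]]
contact_force: [-0.9, -0.2, -0.7]
opening: 85.3
grasp_force: 0.0
t: 3.4
eef_pos: [481.5, -367.5, 80.3]
tcp_rot: [[-0.145, 0.989, 0.002], [0.989, 0.145, -0.002], [-0.002, 0.002, -1.0]]
contact_force: [0.1, 0.6, -0.3]
opening: 85.6
grasp_force: 0.0
at [ 481.5 -367.5   80.3] yaw 8.35 tilt z [ 0.0019 -0.0018] t 3.4 open 85.6 F [ 0.1  0.6 -0.3] grip 0.0
 turn -0.0003 rows 0.0  shift [ 0.0028 -0.003   0.1476] rows 1.1
```

```bash
python3 -m crank '{"dr":[[0,0,0],[0,0,0],[0,0,0],[0,0,0],[0,0,0]],"translation":[[0.001,-0.001,0.05],[0,0,0.05],[0,0,0.045],[0,0,0],[0,0,0]],"grip":[1,1,1,1,1]}' 30
python3 -m crank '{"dr":[[0,0,0],[0,0,0],[0,0,0],[0,0,0],[0,0,0]],"translation":[[0,0,0],[0,0,0],[0,0,0],[0,0,0],[0,0,0]],"grip":[0.45,0.4,0.3,0.2,0.2]}' 30
python3 -m crank '{"dr":[[0,0,0],[0,0,0],[0,0,0],[0,0,0],[0,0,0]],"translation":[[0,0,0],[0,0,0],[0,0,0],[0,0,0],[0,0,0]],"grip":[0.2,0.2,0.2,0.2,0.2]}' 30
```

```text
t: 3.82
eef_pos: [480.7, -365.8, 35.1]
tcp_rot: [[-0.146, 0.989, -0.0], [0.989, 0.146, 0.0], [0.0, -0.0, -1.0]]
contact_force: [-0.4, 0.8, 0.2]
opening: 85.5
grasp_force: 0.0
t: 4.23
eef_pos: [481.0, -366.7, 36.6]
tcp_rot: [[-0.146, 0.989, 0.0], [0.989, 0.146, -0.002], [-0.002, 0.0, -1.0]]
contact_force: [-5.0, 0.4, 6.9]
opening: 63.1
grasp_force: 33.8
t: 4.65
eef_pos: [481.0, -366.7, 36.6]
tcp_rot: [[-0.146, 0.989, 0.0], [0.989, 0.146, -0.002], [-0.002, 0.0, -1.0]]
contact_force: [-4.8, 0.5, 5.4]
opening: 63.0
grasp_force: 33.8
```

```bash
python3 -m crank '{"dr":[[0,0,0],[0,0,0],[0,0,0],[0,0,0],[0,0,0]],"translation":[[0,0,-0.03],[0,0,-0.06],[0,0,-0.09],[0,0,-0.12],[0,0,-0.12]],"grip":[0.2,0.2,0.2,0.2,0.2]}'
python3 -m crank '{"dr":[[0,0,0],[0,0,0],[0,0,0],[0,0,0],[0,0,0]],"translation":[[0,0,-0.1],[0,0,-0.08],[0,0,-0.04],[0,0,0],[0,0,0]],"grip":[0.2,0.2,0.2,0.2,0.2]}'
python3 - <<'E'
from h import *
go(523,5,230,4.1)
E
```

```text
t: 5.07
eef_pos: [480.1, -365.0, 161.9]
tcp_rot: [[-0.146, 0.989, -0.001], [0.989, 0.146, 0.001], [0.002, -0.001, -1.0]]
contact_force: [0.6, -1.2, -2.8]
opening: 63.8
grasp_force: 39.0
t: 5.48
eef_pos: [480.9, -365.7, 226.7]
tcp_rot: [[-0.147, 0.989, 0.001], [0.989, 0.147, -0.0], [-0.0, 0.0, -1.0]]
contact_force: [-0.8, 0.2, -4.0]
opening: 63.3
grasp_force: 39.1
at [ 480.9 -365.7  226.7] yaw 8.43 tilt z [ 0.0005 -0.0003] t 5.48 open 63.3 F [-0.8  0.2 -4. ] grip 39.1
 turn 0.024 rows 0.6  shift [ 1.2224  0.2282 -0.011 ] rows 8.9
```

```bash
python3 -m crank '{"dr":[[0,0,0.012],[0,0,0.012],[0,0,0],[0,0,0],[0,0,0]],"translation":[[0,0,0],[0,0,0],[0.05,0.01,0],[0.1,0.019,0],[0.12,0.022,0]],"grip":[0.2,0.2,0.2,0.2,0.2]}'
python3 -m crank '{"dr":[[0,0,0],[0,0,0],[0,0,0],[0,0,0],[0,0,0]],"translation":[[0.13,0.024,0],[0.13,0.024,0],[0.13,0.024,0],[0.13,0.024,0],[0.13,0.024,0]],"grip":[0.2,0.2,0.2,0.2,0.2]}'
python3 -m crank '{"dr":[[0,0,0],[0,0,0],[0,0,0],[0,0,0],[0,0,0]],"translation":[[0.12,0.022,0],[0.1,0.019,0],[0.05,0.01,0],[0.03,0.006,0],[0,0,0]],"grip":[0.2,0.2,0.2,0.2,0.2]}'
python3 -m crank '{"dr":[[0,0,0],[0,0,0],[0,0,0],[0,0,0]],"translation":[[0,0,0],[0,0,0],[0,0,0],[0,0,0]],"grip":[0.2,0.2,0.2,0.2]}'
python3 - <<'E'
from h import *
p,d,i=snap('w3');W=wworld(d,i)
for n in ['fixed_jaw','moving_jaw','thumb_grip','plate']: print(n,[(r['position'],r['p'],np.round(W[int(r['position'][1]),int(r['position'][0])],1)) for r in look_for('wrist',n)[:2]])
go(522.8,78.4,226,4.0)
E
```

```text
t: 5.9
eef_pos: [488.8, -283.1, 223.5]
tcp_rot: [[-0.069, 0.998, -0.004], [0.998, 0.07, 0.002], [0.003, -0.004, -1.0]]
contact_force: [0.5, 0.4, -2.9]
opening: 62.9
grasp_force: 39.0
t: 6.32
eef_pos: [510.6, -84.0, 224.2]
tcp_rot: [[-0.072, 0.997, -0.004], [0.997, 0.072, 0.001], [0.002, -0.004, -1.0]]
contact_force: [0.7, -0.3, -2.6]
opening: 63.5
grasp_force: 39.0
t: 6.73
eef_pos: [521.8, 6.3, 224.8]
tcp_rot: [[-0.075, 0.997, -0.003], [0.997, 0.075, 0.001], [0.001, -0.003, -1.0]]
contact_force: [0.1, 0.6, -3.6]
opening: 63.7
grasp_force: 39.0
t: 7.07
eef_pos: [522.8, 3.1, 226.6]
tcp_rot: [[-0.07, 0.998, -0.0], [0.998, 0.07, -0.0], [-0.0, -0.0, -1.0]]
contact_force: [0.3, -0.9, -3.4]
opening: 62.9
grasp_force: 39.0
fixed_jaw [([323.6, 101.8], 0.82, array([559.6,  96.9,  37. ]))]
moving_jaw [([302.0, 182.6], 0.94, array([545.1,  11.2,  37.1])), ([433.9, 263.2], 0.25, array([727.7, -83.9,  19.4]))]
thumb_grip [([337.8, 237.1], 0.64, array([583.2, -36.4,  66.9]))]
plate [([280.3, 283.4], 0.87, array([522.8,   8. , 243.7]))]
at [522.9   3.9 226.9] yaw 4.07 tilt z [ 0.0002 -0.    ] t 7.32 open 63.1 F [ 0.5  0.6 -3. ] grip 39.0
 turn 0.0004 rows 0.0  shift [0.2479 0.0171 0.003 ] rows 1.8
```

View pics/w3.png

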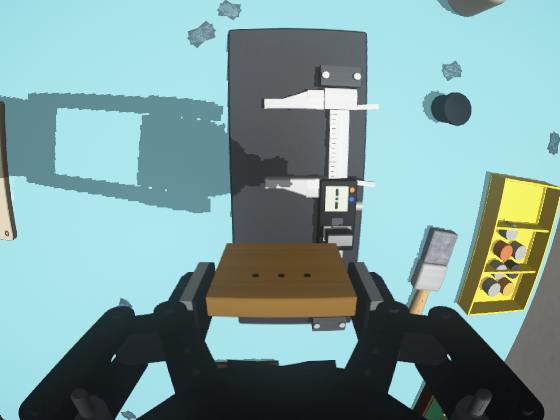

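```bash
python3 - <<'E'
from h import *
z=np.load('pics/w3.npz');W=wworld(z['d'],z);
sub=np.zeros(z['d'].shape,bool);sub[20:240,220:375]=1
g=W[sub&(abs(W[...,2]-20)<4)];g=g[(abs(g[:,0]-540)<90)]
print('granite z',np.median(g[:,2]))
r=cv2.minAreaRect(g[:,:2].astype(np.float32));print(r)
a=np.radians(4.05);x=np.array([np.cos(a),np.sin(a)]);y=np.array([-x[1],x[0]])
o=np.array([540.4,-1.6]);P=W[sub&(W[...,2]>30)&(W[...,2]<48)];L=np.c_[(P[:,:2]-o)@x,(P[:,:2]-o)@y,P[:,2]]
G=np.c_[(g[:,:2]-o)@x,(g[:,:2]-o)@y]
print('granite x range',np.percentile(G[:,0],[.3,99.7]),'y max',G[:,1].max())
for lo in range(-36,24,6):
    q=L[(L[:,0]>lo)&(L[:,0]<lo+6)]
    for n,s in (('fix',q[(q[:,1]>60)&(q[:,1]<130)]),('mov',q[(q[:,1]<50)&(q[:,1]>-30)])):
        if len(s):print(lo,n,len(s),np.round([s[:,1].min(),s[:,1].max(),np.median(s[:,2])],1))
E
```

```text
granite z 20.565010527590776
((538.1253662109375, 57.87518310546875), (151.31309509277344, 237.8574676513672), 3.9358973503112793)
granite x range [-72.84694022  75.61139381] y max 178.4752954520942
-36 fix 40 [89.2 98.5 37.6]
-36 mov 26 [ 7.  16.9 37.3]
-30 fix 60 [89.1 98.4 37.7]
-30 mov 61 [ 6.8 17.  37.6]
-24 fix 60 [89.1 98.4 37.6]
-24 mov 66 [ 6.9 16.9 37.6]
-18 fix 62 [89.1 99.3 37.5]
-18 mov 67 [ 5.8 17.  37.5]
-12 fix 72 [ 89.1 100.4  37.4]
-12 mov 66 [ 3.6 16.8 37.5]
-6 fix 81 [ 89.1 102.5  37.7]
-6 mov 86 [ 2.7 16.9 37.2]
0 fix 95 [ 89.2 105.7  37.4]
0 mov 98 [ 0.6 16.9 37.1]
6 fix 108 [ 89.3 107.8  37.7]
6 mov 106 [-2.9 16.9 37.4]
12 fix 114 [ 89.3 108.   37.7]
12 mov 105 [-3.  16.8 37.4]
18 fix 148 [ 88.6 129.6  37.8]
18 mov 161 [-29.1  16.1  37.6]
```

```bash
python3 - <<'E'
from h import *
z=np.load('pics/w3.npz');W=wworld(z['d'],z)
P=W[243:318,205:358].reshape(-1,3);P=P[(P[:,2]>190)]
o=np.array([522.9,3.5]);a=np.radians(4.07);x=np.array([np.cos(a),np.sin(a)]);y=np.array([-x[1],x[0]])
L=np.c_[(P[:,:2]-o)@x,(P[:,:2]-o)@y,P[:,2]]
for lo in range(190,262,6):
    q=L[(L[:,2]>=lo)&(L[:,2]<lo+6)]
    if len(q)>5: print(lo,len(q),np.round(np.percentile(q[:,0],[2,98]),1),np.round(np.percentile(q[:,1],[1,50,99]),1))
go(523.8,77.4,60,4.05)
E
```

```text
196 354 [-30.1  30.7] [4.  4.5 5.1]
202 508 [-29.6  30.9] [3.9 4.6 5.2]
208 544 [-29.9  30.8] [3.9 4.5 5.1]
214 587 [-29.   30.6] [3.7 4.5 5.1]
220 657 [-29.7  30.8] [3.8 4.5 5.2]
226 697 [-29.9  30.9] [3.7 4.5 5.3]
232 862 [-31.1  32.5] [ 3.7  4.6 11.1]
238 1033 [-32.2  33.4] [ 3.8  4.6 11.6]
244 1141 [-31.1  32.3] [ 3.7  4.5 11.6]
250 1554 [-31.   32.3] [-5.7  4.4 10.9]
256 2601 [-30.5  31.8] [-5.   0.1  5. ]
at [522.9   3.9 226.9] yaw 4.07 tilt z [ 0.0002 -0.    ] t 7.32 open 63.1 F [ 0.5  0.6 -3. ] grip 39.0
 turn 0.0001 rows 0.0  shift [0.2443 0.0204 0.5563] rows 4.4
```

```bash
python3 -m crank '{"dr":[[0,0,0],[0,0,0],[0,0,0],[0,0,0],[0,0,0]],"translation":[[0.06,0.005,0],[0.1,0.007,0],[0.06,0.005,0],[0.025,0.002,0],[0,0,0.06]],"grip":[0.2,0.2,0.2,0.2,0.2]}'
python3 -m crank '{"dr":[[0,0,0],[0,0,0],[0,0,0],[0,0,0],[0,0,0]],"translation":[[0,0,0.11],[0,0,0.12],[0,0,0.12],[0,0,0.08],[0,0,0.04]],"grip":[0.2,0.2,0.2,0.2,0.2]}'
python3 -m crank '{"dr":[[0,0,0],[0,0,0],[0,0,0],[0,0,0],[0,0,0]],"translation":[[0,0,0.02],[0,0,0],[0,0,0],[0,0,0],[0,0,0]],"grip":[0.2,0.2,0.2,0.2,0.2]}'
python3 - <<'E'
from h import *
go(523.3,77.6,50.6,4.05)
E
```

```text
t: 7.73
eef_pos: [525.5, 79.7, 212.7]
tcp_rot: [[-0.074, 0.997, 0.007], [0.997, 0.074, 0.001], [0.0, 0.007, -1.0]]
contact_force: [1.5, 0.1, -2.7]
opening: 63.5
grasp_force: 39.2
t: 8.15
eef_pos: [520.3, 77.3, 63.5]
tcp_rot: [[-0.071, 0.997, -0.006], [0.997, 0.071, -0.001], [-0.0, -0.006, -1.0]]
contact_force: [-1.1, -0.5, -2.2]
opening: 63.3
grasp_force: 38.9
t: 8.57
eef_pos: [525.0, 78.0, 64.0]
tcp_rot: [[-0.072, 0.997, 0.004], [0.997, 0.072, 0.0], [-0.0, 0.004, -1.0]]
contact_force: [0.0, 0.4, -3.4]
opening: 63.3
grasp_force: 38.9
at [525.  78.  64.] yaw 4.1 tilt z [0.0036 0.0002] t 8.57 open 63.3 F [ 0.   0.4 -3.4] grip 38.9
 turn 0.0003 rows 0.0  shift [-0.001  -0.0056  0.0446] rows 0.3
```

```bash
python3 -m crank '{"dr":[[0,0,0],[0,0,0],[0,0,0],[0,0,0],[0,0,0]],"translation":[[-0.001,0,0.012],[0,-0.001,0.012],[0,0,0.01],[0,0,0.005],[0,0,0]],"grip":[0.2,0.2,0.2,0.2,0.2]}'
python3 -m crank '{"dr":[[0,0,0],[0,0,0],[0,0,0],[0,0,0],[0,0,0]],"translation":[[0,0,0],[0,0,0],[0,0,0],[0,0,0],[0,0,0]],"grip":[0.2,0.2,0.2,0.2,0.2]}'
python3 - <<'E'
from h import *
go(523.3,77.6,50.6,4.05)
p,d,i=snap('w4');W=wworld(d,i)
o=np.array([540.4,-1.6]);a=np.radians(4.05);x=np.array([np.cos(a),np.sin(a)]);y=np.array([-x[1],x[0]])
L=np.stack([(W[...,:2]-o)@x,(W[...,:2]-o)@y,W[...,2]],-1)
hsv=cv2.cvtColor(p,cv2.COLOR_RGB2HSV);br=(hsv[...,0]>10)&(hsv[...,0]<28)&(hsv[...,1]>90)
m=(L[...,2]>15)&(L[...,2]<100)&(abs(L[...,0]+11)<34)&(L[...,1]>70)&(L[...,1]<115)
q=L[m&br];print('plate face',len(q),np.percentile(q[:,1],[2,50,98]) if len(q) else '')
for lo in range(-30,20,10):
    j=L[m&~br];j=j[(j[:,2]>33)&(j[:,2]<42)&(abs(j[:,0]-lo)<5)&(j[:,1]>86.5)]
    if len(j):print(lo,len(j),np.round([j[:,1].min(),j[:,1].max()],1))
E
```

```text
t: 8.98
eef_pos: [523.1, 77.7, 50.6]
tcp_rot: [[-0.072, 0.997, -0.0], [0.997, 0.072, -0.0], [-0.0, -0.0, -1.0]]
contact_force: [-3.4, -0.5, 5.5]
opening: 63.2
grasp_force: 39.8
t: 9.4
eef_pos: [523.1, 77.7, 50.6]
tcp_rot: [[-0.072, 0.997, 0.0], [0.997, 0.072, -0.0], [-0.0, 0.0, -1.0]]
contact_force: [-3.6, -0.5, 5.9]
opening: 63.1
grasp_force: 39.8
at [523.1  77.7  50.6] yaw 4.11 tilt z [ 0.0001 -0.    ] t 9.4 open 63.1 F [-3.6 -0.5  5.9] grip 39.8
 turn 0.0003 rows 0.0  shift [-0.0003  0.0007  0.0001] rows 0.0
plate face 9387 [76.48449149 85.03075324 85.8660082 ]
-30 338 [88.5 99.5]
-20 418 [88.6 99.6]
-10 469 [ 88.7 102.8]
0 586 [ 88.3 105.9]
10 725 [ 88.7 109.4]
```

View pics/w4.png

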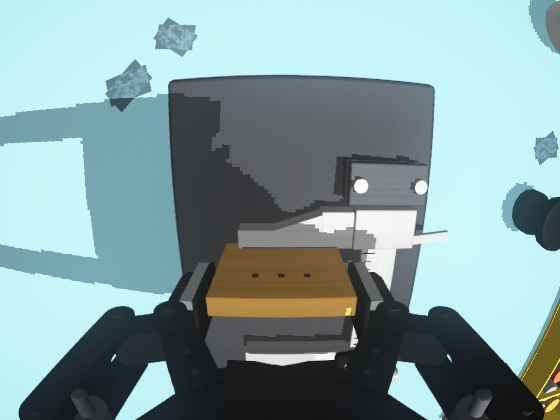

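```bash
python3 -m crank '{"dr":[[0,0,0],[0,0,0],[0,0,0],[0,0,0],[0,0,0]],"translation":[[0,0,0],[0,0,0],[0,0,0],[0,0,0],[0,0,0]],"grip":[0.55,0.6,0.7,0.85,1]}'
python3 -m crank '{"dr":[[0,0,0],[0,0,0],[0,0,0],[0,0,0],[0,0,0]],"translation":[[0,0,-0.01],[0,0,-0.03],[0,0,-0.06],[0,0,-0.08],[0,0,-0.1]],"grip":[1,1,1,1,1]}'
python3 -m crank '{"dr":[[0,0,0],[0,0,0],[0,0,0],[0,0,0],[0,0,0]],"translation":[[0,0,-0.1],[0,0,-0.1],[0,0,-0.04],[0,0,0],[0,0,0]],"grip":[0.2,0,-0.2,-0.2,-0.2]}'
python3 - <<'E'
from h import *
# thumb grip at caliper x=+43, y=17-58=-41
a=np.radians(4.05);x=np.array([np.cos(a),np.sin(a)]);y=np.array([-x[1],x[0]])
t=np.array([540.4,-1.6])+43*x-41*y;print(t)
go(t[0],t[1],200,-85.95)
E
```

```text
t: 9.87
eef_pos: [523.0, 77.6, 50.0]
tcp_rot: [[-0.071, 0.997, 0.0], [0.997, 0.071, 0.0], [0.0, 0.0, -1.0]]
contact_force: [-0.6, 1.0, 0.0]
opening: 85.4
grasp_force: 0.0
t: 10.28
eef_pos: [521.6, 77.6, 134.0]
tcp_rot: [[-0.072, 0.997, -0.003], [0.997, 0.072, -0.0], [0.0, -0.003, -1.0]]
contact_force: [0.6, -0.0, -1.5]
opening: 85.6
grasp_force: 0.0
t: 10.7
eef_pos: [523.5, 77.7, 206.8]
tcp_rot: [[-0.072, 0.997, 0.002], [0.997, 0.072, 0.0], [-0.0, 0.002, -1.0]]
contact_force: [-0.3, 0.6, -0.8]
opening: 34.3
grasp_force: 0.0
[586.18832667 -39.46065426]
at [523.5  77.7 206.8] yaw 4.1 tilt z [0.0019 0.0001] t 10.7 open 34.3 F [-0.3  0.6 -0.8] grip 0.0
 turn 0.5003 rows 12.6  shift [0.1809 0.4042 0.0228] rows 3.2
```

```bash
python3 -m crank '{"dr":[[0,0,0.0385],[0,0,0.0385],[0,0,0.0385],[0,0,0.0385],[0,0,0.0385]],"translation":[[0,0,0],[0,0,0],[0,0,0],[0,0,0],[0,0,0]],"grip":[-0.2,-0.2,-0.2,-0.2,-0.2]}' 40
python3 -m crank '{"dr":[[0,0,0.0385],[0,0,0.0385],[0,0,0.0385],[0,0,0.0385],[0,0,0.0385]],"translation":[[0,0,0],[0,0,0],[0,0,0],[0,0,0],[0,0,0]],"grip":[-0.2,-0.2,-0.2,-0.2,-0.2]}' >/dev/null
python3 -m crank '{"dr":[[0,0,0.0385],[0,0,0.0385],[0,0,0.0385],[0,0,0],[0,0,0]],"translation":[[0,0,0],[0,0,0],[0,0,0],[0.04,0.09,0],[0.05,0.1,0]],"grip":[-0.2,-0.2,-0.2,-0.2,-0.2]}' >/dev/null
python3 -m crank '{"dr":[[0,0,0],[0,0,0],[0,0,0],[0,0,0],[0,0,0]],"translation":[[0.05,0.11,0.05],[0.03,0.07,0.05],[0.01,0.034,0],[0,0,0],[0,0,0]],"grip":[-0.2,-0.2,-0.2,-0.2,-0.2]}'
python3 -m crank '{"dr":[[0,0,0],[0,0,0]],"translation":[[0,0,0],[0,0,0]],"grip":[-0.2,-0.2]}'
python3 - <<'E'
from h import *
p,d,i=snap('w5');W=wworld(d,i)
for n in ['thumb_grip','moving_jaw','fixed_jaw','plate']: print(n,[(r['position'],round(r['p'],2),np.round(W[int(r['position'][1]),int(r['position'][0])],1)) for r in look_for('wrist',n)[:2]])
o=np.array([540.4,-1.6]);a=np.radians(4.05);x=np.array([np.cos(a),np.sin(a)]);y=np.array([-x[1],x[0]])
L=np.stack([(W[...,:2]-o)@x,(W[...,:2]-o)@y,W[...,2]],-1)
m=(L[...,2]>60)&(L[...,2]<71)&(abs(L[...,0]-43)<25)&(abs(L[...,1]+41)<25)
q=L[m];print(len(q),np.percentile(q,[1,50,99],axis=0) if len(q) else '')
m=(L[...,2]>74)&(L[...,2]<86)&(abs(L[...,0]+11)<50)&(abs(L[...,1]-80)<30)
q=L[m];print('plate top',len(q),np.percentile(q,[1,50,99],axis=0) if len(q) else '')
go(586.2,-39.5,60,-85.95)
E
```

```text
t: 11.12
eef_pos: [521.6, 77.6, 203.4]
tcp_rot: [[0.513, 0.858, -0.004], [0.858, -0.513, -0.0], [-0.002, -0.003, -1.0]]
contact_force: [-0.3, -0.7, -0.5]
opening: 34.4
grasp_force: 0.0
t: 12.37
eef_pos: [584.4, -39.1, 174.9]
tcp_rot: [[0.998, 0.069, -0.003], [0.069, -0.998, 0.001], [-0.003, -0.001, -1.0]]
contact_force: [0.4, 1.7, 1.1]
opening: 34.0
grasp_force: 0.0
t: 12.53
eef_pos: [585.3, -38.1, 176.8]
tcp_rot: [[0.997, 0.071, 0.001], [0.071, -0.997, 0.0], [0.001, -0.0, -1.0]]
contact_force: [-0.1, 0.2, 0.8]
opening: 34.1
grasp_force: 0.0
thumb_grip [([283.9, 202.9], 0.76, array([592.5, -38.6,  67.1]))]
moving_jaw [([228.4, 234.9], 0.92, array([549.2,  10. ,  36.1]))]
fixed_jaw [([141.9, 204.4], 0.93, array([574. ,  95.8,  39.5])), ([505.7, 309.2], 0.27, array([ 486. , -302.4,   66.1]))]
plate [([154.9, 259.8], 0.83, array([531.8,  73.7,  68.2]))]
488 [[ 31.12163735 -47.24010544  60.88771007]
 [ 45.04468681 -41.43392733  66.43277687]
 [ 57.08162192 -35.72589173  68.17497857]]
plate top 837 [[-40.9249908   74.51415688  74.27135709]
 [ -6.72274843  78.53602096  80.11620002]
 [ 21.07344906  85.11246844  81.93502944]]
at [585.4 -38.8 176.6] yaw -85.94 tilt z [ 0.0009 -0.    ] t 12.78 open 34.1 F [ 0.3  0.1 -0.8] grip 0.0
 turn 0.0001 rows 0.0  shift [0.0024 0.0024 0.3888] rows 2.8
```

View pics/w5.png

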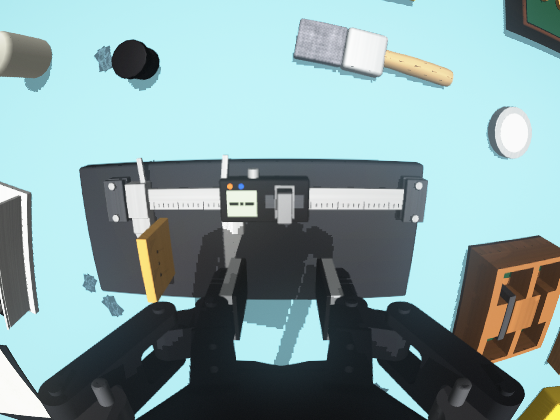

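```bash
python3 -m crank '{"dr":[[0,0,0],[0,0,0],[0,0,0],[0,0,0],[0,0,0]],"translation":[[0.006,0.003,0.06],[0,0,0.1],[0,0,0.1],[0,0,0.08],[0,0,0.04]],"grip":[-0.2,-0.2,-0.2,-0.2,-0.2]}' 25
python3 -m crank '{"dr":[[0,0,0],[0,0,0],[0,0,0],[0,0,0],[0,0,0]],"translation":[[0,0,0.03],[0,0,0.018],[0,0,0],[0,0,0],[0,0,0]],"grip":[-0.2,-0.2,-0.2,-0.2,-0.2]}' 25
python3 - <<'E'
from h import *
go(587.2,-39.8,48,-85.95)
E
```

```text
t: 13.2
eef_pos: [584.8, -39.6, 58.4]
tcp_rot: [[0.998, 0.07, -0.005], [0.07, -0.998, 0.001], [-0.005, -0.001, -1.0]]
contact_force: [-0.0, 0.3, -0.3]
opening: 34.2
grasp_force: 0.0
t: 13.62
eef_pos: [588.6, -40.5, 49.5]
tcp_rot: [[0.998, 0.07, 0.003], [0.07, -0.998, -0.0], [0.003, 0.001, -1.0]]
contact_force: [-0.4, -0.6, -0.4]
opening: 34.5
grasp_force: 0.0
at [588.6 -40.5  49.5] yaw -85.99 tilt z [ 0.0028 -0.0004] t 13.62 open 34.5 F [-0.4 -0.6 -0.4] grip 0.0
 turn -0.0002 rows 0.0  shift [-0.0044 -0.0025  0.0049] rows 0.1
```

```bash
python3 -m crank '{"dr":[[0,0,0],[0,0,0],[0,0,0],[0,0,0],[0,0,0]],"translation":[[0,0,0],[0,0,0],[0,0,0],[0,0,0],[0,0,0]],"grip":[-0.4,-0.5,-0.6,-0.7,-0.85]}' 25
python3 -m crank '{"dr":[[0,0,0],[0,0,0],[0,0,0],[0,0,0],[0,0,0]],"translation":[[0,0,0],[0,0,0],[0,0,0],[0,0,0],[0,0,0]],"grip":[-0.85,-0.85,-0.85,-0.85,-0.85]}' 25
python3 - <<'E'
from h import *
go(587.2,-39.8,48,-85.95)
E
```

```text
t: 14.03
eef_pos: [587.4, -40.4, 48.1]
tcp_rot: [[0.998, 0.07, 0.0], [0.07, -0.998, -0.0], [0.0, 0.0, -1.0]]
contact_force: [0.0, -0.3, 3.0]
opening: 11.7
grasp_force: 26.9
t: 14.45
eef_pos: [587.5, -40.3, 48.1]
tcp_rot: [[0.998, 0.07, 0.0], [0.07, -0.998, -0.0], [0.0, 0.0, -1.0]]
contact_force: [-1.4, -1.0, 5.4]
opening: 11.4
grasp_force: 27.2
at [587.5 -40.3  48.1] yaw -85.99 tilt z [ 0.0005 -0.0001] t 14.45 open 11.4 F [-1.4 -1.   5.4] grip 27.2
 turn -0.0002 rows 0.0  shift [-0.0007 -0.0018  0.0003] rows 0.0
```

```bash
python3 -m crank '{"dr":[[0,0,0],[0,0,0],[0,0,0],[0,0,0],[0,0,0]],"translation":[[0,-0.008,0],[0,-0.016,0],[0,-0.02,0],[0,-0.02,0],[0,-0.02,0]],"grip":[-0.85,-0.85,-0.85,-0.85,-0.85]}'
python3 -m crank '{"dr":[[0,0,0],[0,0,0],[0,0,0],[0,0,0],[0,0,0]],"translation":[[0,-0.02,0],[0,-0.02,0],[0,-0.02,0],[0,-0.014,0],[0,-0.007,0]],"grip":[-0.85,-0.85,-0.85,-0.85,-0.85]}'
python3 -m crank '{"dr":[[0,0,0],[0,0,0],[0,0,0],[0,0,0],[0,0,0]],"translation":[[0,0,0],[0,0,0],[0,0,0],[0,0,0],[0,0,0]],"grip":[-0.85,-0.85,-0.85,-0.85,-0.85]}'
python3 - <<'E'
from h import *
p,d,i=snap('w6');W=wworld(d,i)
o=np.array([540.4,-1.6]);a=np.radians(4.05);x=np.array([np.cos(a),np.sin(a)]);y=np.array([-x[1],x[0]])
print('tcp local',(get_obs()['eef_pos'][:2]-o)@x,(get_obs()['eef_pos'][:2]-o)@y,get_obs()['contact_force'])
L=np.stack([(W[...,:2]-o)@x,(W[...,:2]-o)@y,W[...,2]],-1)
for n in ['moving_jaw','fixed_jaw','plate','thumb_grip']: print(n,[(r['position'],round(r['p'],2),np.round(L[int(r['position'][1]),int(r['position'][0])],1)) for r in look_for('wrist',n)[:2]])
E
```

```text
t: 14.87
eef_pos: [585.7, -15.2, 48.1]
tcp_rot: [[0.998, 0.07, 0.001], [0.07, -0.998, -0.0], [0.0, 0.0, -1.0]]
contact_force: [-1.4, -1.1, 5.5]
opening: 11.4
grasp_force: 27.3
t: 15.28
eef_pos: [584.0, 9.5, 48.1]
tcp_rot: [[0.998, 0.07, 0.001], [0.07, -0.998, -0.0], [0.0, 0.0, -1.0]]
contact_force: [-1.4, -1.1, 4.8]
opening: 11.5
grasp_force: 27.3
t: 15.7
eef_pos: [583.9, 9.1, 48.1]
tcp_rot: [[0.998, 0.07, 0.0], [0.07, -0.998, -0.0], [0.0, 0.0, -1.0]]
contact_force: [-1.0, -1.3, 5.3]
opening: 11.2
grasp_force: 27.3
tcp local 44.18839205941358 7.594667567400412 [-2.16213134 -1.25442282  5.27824223]
moving_jaw [([181.6, 220.2], 0.89, array([68.7, 60.3, 35.9]))]
fixed_jaw [([127.0, 266.0], 0.64, array([42.8, 94.8, 40.5]))]
plate []
thumb_grip [([280.2, 279.2], 0.74, array([51.5,  8.7, 65.8]))]
```

View pics/w6.png

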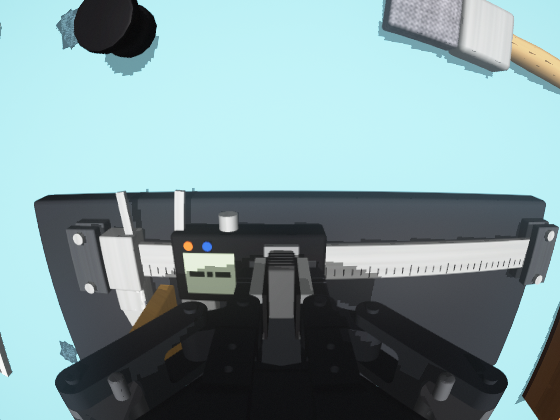

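```bash
python3 -m crank '{"dr":[[0,0,0],[0,0,0],[0,0,0],[0,0,0],[0,0,0]],"translation":[[0,-0.006,0],[0,-0.006,0],[0,-0.006,0],[0,-0.005,0],[0,-0.004,0]],"grip":[-0.85,-0.85,-0.85,-0.85,-0.85]}'
python3 -m crank '{"dr":[[0,0,0],[0,0,0],[0,0,0],[0,0,0],[0,0,0]],"translation":[[0,-0.003,0],[0,-0.003,0],[0,-0.003,0],[0,-0.003,0],[0,-0.003,0]],"grip":[-0.85,-0.85,-0.85,-0.85,-0.85]}'
python3 -m crank '{"dr":[[0,0,0],[0,0,0],[0,0,0],[0,0,0],[0,0,0]],"translation":[[0,-0.003,0],[0,-0.003,0],[0,-0.003,0],[0,-0.003,0],[0,-0.003,0]],"grip":[-0.85,-0.85,-0.85,-0.85,-0.85]}'
```

```text
t: 16.37
eef_pos: [583.4, 17.1, 48.1]
tcp_rot: [[0.998, 0.07, 0.0], [0.07, -0.998, -0.0], [0.0, 0.0, -1.0]]
contact_force: [-1.7, -2.0, 4.6]
opening: 11.7
grasp_force: 27.3
t: 16.78
eef_pos: [583.1, 21.4, 48.1]
tcp_rot: [[0.998, 0.07, 0.0], [0.07, -0.998, -0.001], [0.0, 0.001, -1.0]]
contact_force: [-1.1, -3.4, 5.7]
opening: 11.3
grasp_force: 27.3
t: 17.2
eef_pos: [582.8, 25.7, 48.1]
tcp_rot: [[0.998, 0.07, 0.0], [0.07, -0.998, -0.001], [0.0, 0.001, -1.0]]
contact_force: [-1.2, -3.8, 4.9]
opening: 11.4
grasp_force: 27.3
```

```bash
python3 -m crank '{"dr":[[0,0,0],[0,0,0],[0,0,0],[0,0,0],[0,0,0]],"translation":[[0,-0.003,0],[0,-0.002,0],[0,-0.001,0],[0,0,0],[0,0,0]],"grip":[-0.85,-0.85,-0.85,-0.85,-0.85]}'
cat > m.py <<'E'
from h import *
import sys
p,d,i=snap(sys.argv[1]);W=wworld(d,i)
o=np.array([540.4,-1.6]);a=np.radians(4.05);x=np.array([np.cos(a),np.sin(a)]);y=np.array([-x[1],x[0]])
L=np.stack([(W[...,:2]-o)@x,(W[...,:2]-o)@y,W[...,2]],-1)
F=[]
for k in range(4): look_for('wrist','plate') if k else 0;s=get_obs();F.append(s['contact_force'])
F=np.array(F);f=F.mean(0);print('t',s['t'],'F',F.round(1).tolist(),'along y',round(f[:2]@y,2),'tcp local y',round((s['eef_pos'][:2]-o)@y,2))
hsv=cv2.cvtColor(p,cv2.COLOR_RGB2HSV);br=(hsv[...,0]>10)&(hsv[...,0]<28)&(hsv[...,1]>90)
# slider block top z~42 , +y end = moving jaw face
q=L[(abs(L[...,2]-42)<4)&(L[...,0]>28)&(L[...,0]<58)&(L[...,1]>40)&(L[...,1]<88)&~br];print('slider end y',np.percentile(q[:,1],[90,97,99.5]).round(1) if len(q) else None)
# thin back tips of the jaws
for n,lo,hi in (('mov',45,82),('fix',82,120)):
    q=L[(L[...,2]>27)&(L[...,2]<42)&(L[...,0]>64)&(L[...,0]<72)&(L[...,1]>lo)&(L[...,1]<hi)]
    if len(q):print(n,len(q),np.percentile(q[:,1],[2,50,98]).round(1))
q=L[br&(L[...,2]>74)&(L[...,2]<87)&(abs(L[...,0]+11)<45)];print('plate top',len(q),np.percentile(q[:,1],[2,50,98]).round(1) if len(q) else '')
E
python3 m.py w7
```

```text
t: 17.62
eef_pos: [582.7, 27.1, 48.1]
tcp_rot: [[0.998, 0.07, 0.001], [0.07, -0.998, -0.001], [0.0, 0.001, -1.0]]
contact_force: [-1.4, -3.9, 5.5]
opening: 11.5
grasp_force: 27.3
t 17.8167 F [[-1.7, -4.3, 5.5], [-1.5, -3.7, 5.1], [-1.5, -4.5, 6.0], [-1.3, -4.6, 5.8]] along y -4.17 tcp local y 25.67
slider end y [74.9 77.3 78.3]
mov 480 [45.3 51.1 77. ]
fix 219 [ 90.2  93.7 119.3]
plate top 68 [78.5 79.2 82.3]
```

```bash
python3 -m crank '{"dr":[[0,0,0],[0,0,0],[0,0,0],[0,0,0],[0,0,0]],"translation":[[0,-0.002,0],[0,-0.002,0],[0,-0.002,0],[0,-0.001,0],[0,0,0]],"grip":[-0.85,-0.85,-0.85,-0.85,-0.85]}'
python3 m.py w8
```

```text
t: 18.23
eef_pos: [582.6, 29.0, 48.1]
tcp_rot: [[0.998, 0.07, 0.001], [0.07, -0.998, -0.002], [0.0, 0.002, -1.0]]
contact_force: [-1.5, -5.7, 5.5]
opening: 11.3
grasp_force: 27.3
t 18.4333 F [[-1.3, -6.1, 5.4], [-2.0, -5.9, 5.4], [-1.0, -5.6, 5.1], [-1.8, -5.1, 5.5]] along y -5.54 tcp local y 27.45
slider end y [75.  77.3 78.4]
mov 485 [45.2 51.2 77.3]
fix 228 [ 89.9  93.5 119.2]
plate top 89 [78.5 79.8 83.8]
```

```bash
python3 -m crank '{"dr":[[0,0,0],[0,0,0],[0,0,0],[0,0,0],[0,0,0]],"translation":[[0,-0.0015,0],[0,-0.0015,0],[0,0,0],[0,0,0],[0,0,0]],"grip":[-0.85,-0.85,-0.85,-0.85,-0.85]}'
python3 m.py w9
```

```text
t: 18.85
eef_pos: [582.5, 29.7, 48.1]
tcp_rot: [[0.998, 0.07, 0.001], [0.07, -0.998, -0.002], [0.0, 0.002, -1.0]]
contact_force: [-1.0, -7.5, 5.5]
opening: 11.3
grasp_force: 27.3
t 19.05 F [[-1.1, -6.7, 5.2], [-1.4, -6.7, 6.2], [-1.9, -5.8, 5.2], [-1.3, -6.4, 6.1]] along y -6.26 tcp local y 28.2
slider end y [75.1 77.3 78.3]
mov 481 [45.4 51.1 77.4]
fix 234 [ 89.8  93.7 119.4]
plate top 98 [78.6 80.  84.3]
```

```bash
python3 -m crank '{"dr":[[0,0,0],[0,0,0],[0,0,0],[0,0,0],[0,0,0]],"translation":[[0,0.005,0],[0,0.01,0],[0,0.012,0],[0,0.012,0],[0,0.014,0]],"grip":[-0.85,-0.85,-0.85,-0.85,-0.85]}'
python3 -m crank '{"dr":[[0,0,0],[0,0,0],[0,0,0],[0,0,0],[0,0,0]],"translation":[[0,0.014,0],[0,0.014,0],[0,0.012,0],[0,0.005,0],[0,0,0]],"grip":[-0.85,-0.85,-0.85,-0.85,-0.85]}'
python3 m.py w10
```

```text
t: 19.47
eef_pos: [583.5, 15.3, 48.1]
tcp_rot: [[0.998, 0.07, 0.0], [0.07, -0.998, 0.001], [0.0, -0.0, -1.0]]
contact_force: [-2.0, 0.6, 5.1]
opening: 11.7
grasp_force: 27.3
t: 19.88
eef_pos: [584.5, 1.6, 48.0]
tcp_rot: [[0.998, 0.07, 0.0], [0.07, -0.998, 0.0], [0.0, -0.0, -1.0]]
contact_force: [-1.5, 0.8, 6.2]
opening: 11.2
grasp_force: 27.3
t 20.0833 F [[-2.0, 1.4, 5.9], [-2.0, 1.5, 6.0], [-1.5, 1.4, 6.3], [-1.5, 0.5, 5.4]] along y 1.33 tcp local y 0.3
slider end y [57.3 58.6 59.4]
mov 163 [52.9 55.4 58.4]
fix 198 [ 89.7  93.6 119.5]
plate top 140 [79.9 85.1 88.5]
```

```bash
python3 -m crank '{"dr":[[0,0,0],[0,0,0],[0,0,0],[0,0,0],[0,0,0]],"translation":[[0,-0.004,0],[0,0,0],[0,0,0],[0,0,0],[0,0,0]],"grip":[-0.85,-0.85,-0.5,-0.2,-0.2]}'
python3 -m crank '{"dr":[[0,0,0],[0,0,0],[0,0,0],[0,0,0],[0,0,0]],"translation":[[0,0,-0.02],[0,0,-0.06],[0,0,-0.1],[0,0,-0.1],[0,0,-0.1]],"grip":[-0.2,-0.2,-0.2,-0.2,-0.2]}'
python3 -m crank '{"dr":[[0,0,0],[0,0,0],[0,0,0],[0,0,0],[0,0,0]],"translation":[[0,0,-0.07],[0,0,0],[0,0,0],[0,0,0],[0,0,0]],"grip":[-0.2,-0.2,-0.2,-0.2,-0.2]}'
python3 - <<'E'
from h import *
go(523.5,81.6,180,-85.95)
E
python3 m.py w11
```

```text
t: 20.5
eef_pos: [583.8, 2.9, 47.2]
tcp_rot: [[0.998, 0.07, -0.001], [0.07, -0.998, 0.0], [-0.001, -0.0, -1.0]]
contact_force: [-0.1, -0.0, -0.0]
opening: 34.0
grasp_force: 0.0
t: 20.92
eef_pos: [583.7, 2.9, 162.9]
tcp_rot: [[0.998, 0.07, -0.001], [0.07, -0.998, 0.0], [-0.001, -0.0, -1.0]]
contact_force: [0.1, 0.2, -0.0]
opening: 34.6
grasp_force: 0.0
t: 21.33
eef_pos: [583.1, 2.9, 180.9]
tcp_rot: [[0.998, 0.07, -0.003], [0.07, -0.998, 0.0], [-0.003, -0.0, -1.0]]
contact_force: [0.7, 0.3, -0.5]
opening: 34.0
grasp_force: 0.0
at [583.1   2.9 180.9] yaw -85.99 tilt z [-0.0029  0.0002] t 21.33 open 34.0 F [ 0.7  0.3 -0.5] grip 0.0
 turn -0.0002 rows 0.0  shift [-0.1797 -0.2757  0.0031] rows 2.4
t 21.5333 F [[-0.4, -0.1, 0.5], [0.1, -0.9, 0.6], [1.1, -0.1, 0.0], [0.3, 0.7, -0.1]] along y -0.15 tcp local y 1.45
slider end y [57.8 59.2 60. ]
mov 43 [53.5 55.5 57.7]
fix 78 [ 89.6  93.8 119. ]
plate top 819 [78.6 82.7 88.3]
```

```bash
python3 -m crank '{"dr":[[0,0,0],[0,0,0],[0,0,0],[0,0,0],[0,0,0]],"translation":[[-0.04,-0.06,0],[-0.06,-0.09,0],[-0.05,-0.08,0],[-0.029,-0.045,0],[0,0,0]],"grip":[-0.2,-0.2,-0.2,-0.2,-0.2]}'
python3 -m crank '{"dr":[[0,0,0],[0,0,0],[0,0,0],[0,0,0]],"translation":[[0,0,0],[0,0,0],[0,0,0],[0,0,0]],"grip":[-0.2,-0.2,-0.2,-0.2]}'
python3 - <<'E'
from h import *
for f in ('w11','w12'):
    if f=='w12': snap(f)
    z=np.load(f'pics/{f}.npz');W=wworld(z['d'],z)
    o=np.array([540.4,-1.6]);a=np.radians(4.05);x=np.array([np.cos(a),np.sin(a)]);y=np.array([-x[1],x[0]])
    L=np.stack([(W[...,:2]-o)@x,(W[...,:2]-o)@y,W[...,2]],-1)
    q=L[(L[...,2]>77.5)&(L[...,2]<84)&(abs(L[...,0]+11)<40)&(abs(L[...,1]-82)<14)]
    print(f,len(q),cv2.minAreaRect(q[:,:2].astype(np.float32)),np.median(q[:,2]))
go(523.5,81.6,54,-85.95)
E
```

```text
t: 21.95
eef_pos: [523.1, 83.7, 182.3]
tcp_rot: [[0.997, 0.073, -0.001], [0.073, -0.997, 0.001], [-0.001, -0.001, -1.0]]
contact_force: [-0.9, -0.3, 0.5]
opening: 34.2
grasp_force: 0.0
t: 22.28
eef_pos: [525.3, 80.6, 182.6]
tcp_rot: [[0.998, 0.069, -0.0], [0.069, -0.998, -0.0], [-0.0, 0.0, -1.0]]
contact_force: [-0.3, 0.3, -0.2]
opening: 34.5
grasp_force: 0.0
w11 748 ((-10.344608306884766, 83.52745819091797), (64.89044189453125, 10.690173149108887), 0.833101749420166) 80.35615400493586
w12 971 ((-10.495491027832031, 84.42808532714844), (63.93816375732422, 9.690462112426758), 0.1681796908378601) 80.4083144451474
at [525.2  80.6 182.6] yaw -86.05 tilt z [-0.0001 -0.0001] t 22.33 open 34.2 F [-0.  -0.7  0.1] grip 0.0
 turn -0.0006 rows 0.0  shift [-0.0056 -0.0037  0.4287] rows 3.1
```

```bash
python3 -m crank '{"dr":[[0,0,0],[0,0,0],[0,0,0],[0,0,0],[0,0,0]],"translation":[[-0.004,-0.0035,0.04],[0,0,0.07],[0,0,0.08],[0,0,0.06],[0,0,0]],"grip":[-0.2,-0.2,-0.2,-0.2,-0.2]}' 30
python3 -m crank '{"dr":[[0,0,0],[0,0,0],[0,0,0],[0,0,0],[0,0,0]],"translation":[[0,0,0.06],[0,0,0.06],[0,0,0.04],[0,0,0.0185],[0,0,0]],"grip":[-0.2,-0.2,-0.2,-0.2,-0.2]}' 30
python3 -m crank '{"dr":[[0,0,0],[0,0,0],[0,0,0],[0,0,0]],"translation":[[0,0,0],[0,0,0],[0,0,0],[0,0,0]],"grip":[-0.2,-0.2,-0.2,-0.2]}' 30
python3 - <<'E'
from h import *
go(524,81.7,54,-85.95)
E
```

```text
t: 22.75
eef_pos: [520.0, 81.9, 102.1]
tcp_rot: [[0.998, 0.069, -0.008], [0.069, -0.998, -0.001], [-0.008, -0.0, -1.0]]
contact_force: [-2.3, 0.0, -0.2]
opening: 34.2
grasp_force: 0.0
t: 23.17
eef_pos: [522.5, 82.2, 52.9]
tcp_rot: [[0.998, 0.07, -0.003], [0.07, -0.998, -0.0], [-0.003, 0.0, -1.0]]
contact_force: [-0.6, -0.0, -0.0]
opening: 34.5
grasp_force: 0.0
t: 23.5
eef_pos: [524.4, 82.4, 55.2]
tcp_rot: [[0.998, 0.07, 0.002], [0.07, -0.998, 0.0], [0.002, 0.0, -1.0]]
contact_force: [-0.3, 0.2, -0.1]
opening: 34.1
grasp_force: 0.0
at [524.4  82.4  55.2] yaw -85.99 tilt z [0.0018 0.0001] t 23.5 open 34.1 F [-0.3  0.2 -0.1] grip 0.0
 turn -0.0002 rows 0.0  shift [-0.0014  0.0022  0.0041] rows 0.0
```

```bash
python3 -m crank '{"dr":[[0,0,0],[0,0,0],[0,0,0],[0,0,0],[0,0,0]],"translation":[[-0.001,0.003,0.002],[0,0,0],[0,0,0],[0,0,0],[0,0,0]],"grip":[-0.4,-0.55,-0.65,-0.7,-0.73]}' 30
python3 -m crank '{"dr":[[0,0,0],[0,0,0],[0,0,0],[0,0,0],[0,0,0]],"translation":[[0,0,0],[0,0,0],[0,0,0],[0,0,0],[0,0,0]],"grip":[-0.75,-0.78,-0.82,-0.85,-0.9]}' 30
python3 -m crank '{"dr":[[0,0,0],[0,0,0],[0,0,0]],"translation":[[0,0,0],[0,0,0],[0,0,0]],"grip":[-0.9,-0.9,-0.9]}' 30
python3 - <<'E'
from h import *
go(524,81.7,54,-85.95)
E
```

```text
t: 23.92
eef_pos: [523.3, 81.4, 53.6]
tcp_rot: [[0.998, 0.07, -0.0], [0.07, -0.998, 0.0], [-0.0, -0.0, -1.0]]
contact_force: [-0.3, -0.7, 0.3]
opening: 11.4
grasp_force: 0.1
t: 24.33
eef_pos: [523.4, 81.0, 53.6]
tcp_rot: [[0.998, 0.07, -0.0], [0.07, -0.998, -0.001], [-0.0, 0.001, -1.0]]
contact_force: [-1.3, -6.0, 1.8]
opening: 9.2
grasp_force: 30.2
t: 24.58
eef_pos: [523.4, 81.0, 53.6]
tcp_rot: [[0.998, 0.07, 0.0], [0.07, -0.998, -0.001], [-0.0, 0.001, -1.0]]
contact_force: [-0.9, -5.7, 2.5]
opening: 9.8
grasp_force: 30.2
at [523.4  81.   53.6] yaw -86.0 tilt z [ 0.     -0.0007] t 24.58 open 9.8 F [-0.9 -5.7  2.5] grip 30.2
 turn -0.0003 rows 0.0  shift [ 0.0023 -0.0023 -0.0013] rows 0.0
```

```bash
python3 -m crank '{"dr":[[0,0,0],[0,0,0],[0,0,0],[0,0,0],[0,0,0]],"translation":[[0,0.004,0],[0,0.003,-0.002],[0,0,-0.02],[0,0,-0.04],[0,0,-0.06]],"grip":[-0.9,-0.9,-0.9,-0.9,-0.9]}'
python3 -m crank '{"dr":[[0,0,0],[0,0,0],[0,0,0],[0,0,0],[0,0,0]],"translation":[[0,0,-0.08],[0,0,-0.1],[0,0,-0.1],[0,0,-0.1],[0,0,-0.05]],"grip":[-0.9,-0.9,-0.9,-0.9,-0.9]}'
python3 -m crank '{"dr":[[0,0,-0.0345],[0,0,-0.0345],[0,0,-0.0345],[0,0,-0.0345],[0,0,-0.0345]],"translation":[[0,0,0],[0,0,0],[0,0,0],[0,0,0],[0,0,0]],"grip":[-0.9,-0.9,-0.9,-0.9,-0.9]}'
python3 - <<'E'
from h import *
go(500,240,230,-11.5)
E
```

```text
t: 25.0
eef_pos: [521.8, 79.5, 89.3]
tcp_rot: [[0.998, 0.07, -0.004], [0.07, -0.998, 0.0], [-0.004, -0.0, -1.0]]
contact_force: [0.2, 0.2, -2.3]
opening: 9.7
grasp_force: 29.5
t: 25.42
eef_pos: [525.0, 79.7, 224.9]
tcp_rot: [[0.998, 0.07, 0.006], [0.07, -0.998, 0.001], [0.006, -0.0, -1.0]]
contact_force: [0.8, -0.1, -2.6]
opening: 9.4
grasp_force: 29.6
t: 25.83
eef_pos: [523.4, 79.6, 220.2]
tcp_rot: [[0.815, 0.579, 0.001], [0.579, -0.815, 0.0], [0.001, 0.0, -1.0]]
contact_force: [-0.3, -0.7, -2.7]
opening: 9.3
grasp_force: 29.5
at [523.4  79.6 220.2] yaw -54.62 tilt z [0.0007 0.0004] t 25.83 open 9.3 F [-0.3 -0.7 -2.7] grip 29.5
 turn -0.2395 rows 6.0  shift [ 0.5084 -0.183  -0.0327] rows 3.9
```

```bash
python3 -m crank '{"dr":[[0,0,-0.0342],[0,0,-0.0342],[0,0,-0.0342],[0,0,-0.0342],[0,0,-0.0342]],"translation":[[0,0,0],[0,0,0],[0,0,0],[0,0,0],[0,0,0]],"grip":[-0.9,-0.9,-0.9,-0.9,-0.9]}'
python3 -m crank '{"dr":[[0,0,-0.0342],[0,0,-0.0342],[0,0,0],[0,0,0],[0,0,0]],"translation":[[0,0,0],[0,0,0],[0.06,-0.012,0],[0.12,-0.023,-0.02],[0.12,-0.023,-0.02]],"grip":[-0.9,-0.9,-0.9,-0.9,-0.9]}' >/dev/null
python3 -m crank '{"dr":[[0,0,0],[0,0,0],[0,0,0],[0,0,0],[0,0,0]],"translation":[[0.12,-0.023,0],[0.1,-0.02,0],[0.05,-0.01,0],[0,0,0],[0,0,0]],"grip":[-0.9,-0.9,-0.9,-0.9,-0.9]}'
python3 -m crank '{"dr":[[0,0,0],[0,0,0],[0,0,0],[0,0,0]],"translation":[[0,0,0],[0,0,0],[0,0,0],[0,0,0]],"grip":[-0.9,-0.9,-0.9,-0.9]}'
python3 - <<'E'
from h import *
p,d,i=snap('w13');W=wworld(d,i)
for n in ['rack','dark_plate','pale_plate','bay','plate']:
    try: print(n,[(r['position'],round(r['p'],2),np.round(W[int(r['position'][1]),int(r['position'][0])],1)) for r in look_for('wrist',n)[:2]])
    except Exception as e: print(n,e)
go(539,332,220,-11.5)
P=W[(abs(W[...,2]-66)<4)&(W[...,1]>270)&(W[...,1]<420)&(W[...,0]>360)&(W[...,0]<620)];print(cv2.minAreaRect(P[:,:2].astype(np.float32)))
E
```

```text
t: 26.25
eef_pos: [523.4, 79.6, 220.1]
tcp_rot: [[0.404, 0.915, 0.001], [0.915, -0.404, 0.0], [0.001, 0.0, -1.0]]
contact_force: [-0.1, -0.0, -3.2]
opening: 9.4
grasp_force: 29.5
t: 27.08
eef_pos: [525.7, 254.0, 231.5]
tcp_rot: [[0.203, 0.979, -0.0], [0.979, -0.203, -0.0], [-0.0, -0.0, -1.0]]
contact_force: [-0.2, -0.1, -2.0]
opening: 9.4
grasp_force: 29.5
t: 27.42
eef_pos: [526.2, 252.5, 231.3]
tcp_rot: [[0.207, 0.978, 0.0], [0.978, -0.207, -0.0], [-0.0, 0.0, -1.0]]
contact_force: [0.2, -0.5, -2.9]
opening: 9.7
grasp_force: 29.5
rack [([456.1, 336.1], 0.24, array([750.5, -43.3,  11.1]))]
dark_plate [([220.3, 111.8], 0.88, array([488.4, 343.5,  71.8]))]
pale_plate [([168.2, 113.3], 0.69, array([434.4, 355.9,  60. ]))]
bay [([240.9, 108.8], 0.89, array([500.2, 344.5,  11.7]))]
plate [([279.8, 276.8], 0.89, array([529. , 266.8, 259.2]))]
at [526.1 253.4 231.2] yaw -11.86 tilt z [ 0. -0.] t 27.72 open 9.6 F [ 0.2 -1.2 -2.9] grip 29.5
 turn -0.002 rows 0.1  shift [ 0.2655 -0.01    0.0372] rows 1.9
((484.4371337890625, 345.3787841796875), (80.74027252197266, 180.13267517089844), 78.67919158935547)
```

View pics/w13.png

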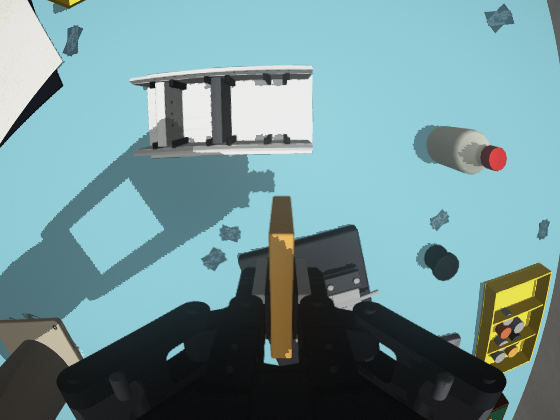

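```bash
cat > r.py <<'E'
from h import *
import sys
z=np.load(f'pics/{sys.argv[1]}.npz');W=wworld(z['d'],z);g=z['p'].max(-1).astype(int)
o=np.array([484.4,345.4]);a=np.radians(-11.4);x=np.array([np.cos(a),np.sin(a)]);y=np.array([-x[1],x[0]])
L=np.stack([(W[...,:2]-o)@x,(W[...,:2]-o)@y,W[...,2]],-1)
box=(abs(L[...,0])<110)&(abs(L[...,1])<60)
# base edges
b=box&(abs(L[...,2]-10)<4)&(g>150);q=L[b];print('base x',np.percentile(q[:,0],[.5,99.5]).round(1),'y',np.percentile(q[:,1],[.5,99.5]).round(1))
# wall tops
q=L[box&(L[...,2]>60)&(L[...,2]<70)&(abs(L[...,1])>30)]
for s in (1,-1):
    w=q[(q[:,1]*s>30)&(g[box&(L[...,2]>60)&(L[...,2]<70)&(abs(L[...,1])>30)]>110)];print('wall',s,np.percentile(w[:,1],[3,97]).round(1),'slope deg',np.degrees(np.polyfit(w[:,0],w[:,1],1)[0]).round(2),'x',np.percentile(w[:,0],[1,99]).round(1))
m=box&(L[...,2]>52)&(L[...,2]<74)&(g<75)
n,lab,st,ce=cv2.connectedComponentsWithStats(m.astype(np.uint8))
for k in range(1,n):
    if st[k,4]>8:
        q=L[lab==k];print('dark',st[k,4],'x',np.percentile(q[:,0],[3,50,97]).round(1),'y',np.percentile(q[:,1],[3,97]).round(1),'z',np.percentile(q[:,2],[10,90]).round(0))
E
python3 r.py w13
python3 - <<'E'
from h import *
z=np.load('pics/w13.npz');W=wworld(z['d'],z)
hsv=cv2.cvtColor(z['p'],cv2.COLOR_RGB2HSV);br=(hsv[...,0]>10)&(hsv[...,0]<28)&(hsv[...,1]>90)
a=np.radians(-11.86);Y=np.array([np.cos(a),np.sin(a)]);X=np.array([-Y[1],Y[0]])
L=np.stack([(W[...,:2]-[526.1,253.2])@X,(W[...,:2]-[526.1,253.2])@Y,W[...,2]-231.2],-1)
q=L[br&(W[...,2]>190)&(abs(L[...,0])<45)&(abs(L[...,1])<12)]
for lo in (-40,-34,-28,-20,-10,0,10,20,24):
    s=q[(q[:,2]>lo)&(q[:,2]<lo+6)]
    if len(s)>8:print(lo,len(s),np.percentile(s[:,0],[2,98]).round(1),np.percentile(s[:,1],[3,97]).round(1))
E
```

```text
base x [-93.3  95.1] y [-49.4  49.8]
wall 1 [34.1 39.9] slope deg 0.09 x [-87.4  88.5]
wall -1 [-39.8 -34.1] slope deg 0.17 x [-87.   88.6]
dark 47 x [44.2 47.1 49.7] y [27.8 34.1] z [59. 66.]
dark 52 x [62.  65.7 68.5] y [27.6 33.5] z [59. 67.]
dark 323 x [ 4.7  5.4 12.3] y [-32.   32.7] z [54. 69.]
dark 51 x [-11.8  -8.8  -5.3] y [27.5 33.7] z [60. 67.]
dark 50 x [-50.2 -45.5 -43.5] y [27.1 33.9] z [53. 67.]
dark 31 x [-67.4 -65.3 -63.8] y [27.8 33.8] z [64. 67.]
dark 190 x [-51.3 -50.5 -44.1] y [-33.   -5.5] z [54. 67.]
dark 44 x [44.4 47.3 49.9] y [-32.9 -27.8] z [59. 67.]
dark 39 x [63.4 65.3 68.1] y [-33.2 -27.7] z [61. 66.]
dark 44 x [-11.6  -8.6  -6.3] y [-33.5 -27.7] z [61. 67.]
dark 37 x [-67.2 -64.8 -60.7] y [-33.8 -27.9] z [62. 66.]
10 59 [31.5 32.5] [-3.4  5. ]
20 243 [-26.1  32.3] [-4.2  5.7]
24 2943 [-29.6  31.6] [-3.8  5.4]
```

```bash
python3 -m crank '{"dr":[[0,0,-0.0028],[0,0,0],[0,0,0],[0,0,0],[0,0,0]],"translation":[[0,0,0],[0.05,-0.002,0],[0.09,-0.003,0],[0.08,-0.003,0],[0.04,-0.002,0]],"grip":[-0.9,-0.9,-0.9,-0.9,-0.9]}'
python3 -m crank '{"dr":[[0,0,0],[0,0,0],[0,0,0],[0,0,0],[0,0,0]],"translation":[[0,0,0.06],[0,0,0.1],[0,0,0.1],[0,0,0.07],[0,0,0.04]],"grip":[-0.9,-0.9,-0.9,-0.9,-0.9]}'
python3 -m crank '{"dr":[[0,0,0],[0,0,0],[0,0,0],[0,0,0],[0,0,0]],"translation":[[0,0,0.02],[0,0,0],[0,0,0],[0,0,0],[0,0,0]],"grip":[-0.9,-0.9,-0.9,-0.9,-0.9]}'
python3 -m crank '{"dr":[[0,0,0],[0,0,0],[0,0,0]],"translation":[[0,0,0],[0,0,0],[0,0,0]],"grip":[-0.9,-0.9,-0.9]}'
python3 - <<'E'
from h import *
snap('w14');go(539.3,334.3,105,-11.35)
E
python3 r.py w14
python3 - <<'E'
from h import *
import cv2
o=get_obs();z=np.load('pics/w14.npz');W=wworld(z['d'],z)
hsv=cv2.cvtColor(z['p'],cv2.COLOR_RGB2HSV);br=(hsv[...,0]>10)&(hsv[...,0]<28)&(hsv[...,1]>90)
a=np.radians(-11.4);Y=np.array([np.cos(a),np.sin(a)]);X=np.array([-Y[1],Y[0]]);c=np.array([484.4,345.4])
L=np.stack([(W[...,:2]-c)@Y,(W[...,:2]-c)@X,W[...,2]],-1)
e=(o['eef_pos'][:2]-c);print('tcp rack frame',e@Y,e@X,o['eef_pos'][2])
q=L[br&(W[...,2]>60)&(W[...,2]<150)&(abs(L[...,0]-56)<15)&(abs(L[...,1])<45)]
for lo in range(62,146,8):
    s=q[(q[:,2]>lo)&(q[:,2]<lo+8)]
    if len(s)>8:print(lo,len(s),'x',np.percentile(s[:,0],[3,97]).round(1),'y',np.percentile(s[:,1],[2,98]).round(1))
E
```

```text
t: 28.13
eef_pos: [538.3, 333.5, 231.0]
tcp_rot: [[0.195, 0.981, 0.0], [0.981, -0.195, 0.001], [0.001, -0.0, -1.0]]
contact_force: [0.8, -0.0, -3.3]
opening: 9.4
grasp_force: 29.6
t: 28.55
eef_pos: [536.4, 330.0, 116.1]
tcp_rot: [[0.196, 0.981, -0.005], [0.981, -0.196, -0.002], [-0.003, -0.004, -1.0]]
contact_force: [-0.4, -1.4, -2.8]
opening: 9.3
grasp_force: 29.5
t: 28.97
eef_pos: [539.7, 331.2, 116.4]
tcp_rot: [[0.197, 0.98, 0.003], [0.98, -0.197, 0.002], [0.002, 0.003, -1.0]]
contact_force: [0.1, 1.0, -3.2]
opening: 9.3
grasp_force: 29.6
t: 29.22
eef_pos: [538.7, 330.7, 114.7]
tcp_rot: [[0.197, 0.98, 0.001], [0.98, -0.197, 0.0], [0.001, 0.001, -1.0]]
contact_force: [0.2, -0.2, -3.1]
opening: 9.2
grasp_force: 29.5
at [538.5 330.6 114.5] yaw -11.35 tilt z [0.0004 0.0003] t 29.27 open 9.4 F [-0.6 -0.3 -3.4] grip 29.5
 turn 0.0 rows 0.0  shift [0.0124 0.0001 0.0317] rows 0.2
base x [-21.7  95. ] y [-38.6  50.2]
wall 1 [34.6 40. ] slope deg -0.44 x [-87.   89.1]
wall -1 [-39.9 -34. ] slope deg 0.08 x [-88.3  89.2]
dark 2486 x [-9.5  2.7 10.7] y [-30.9  32.4] z [57. 71.]
dark 104 x [44.  46.9 49.6] y [28.1 34.3] z [60. 67.]
dark 96 x [62.9 65.2 67.8] y [28.4 34.3] z [61. 67.]
dark 108 x [-67.8 -64.3 -58.6] y [28.2 34. ] z [58. 66.]
dark 1173 x [-51.5 -50.7 -44.4] y [-31.3  31.8] z [54. 68.]
dark 49 x [-68.4 -65.4 -64.3] y [-33.8 -27.2] z [64. 67.]
tcp rack frame 55.9970914504039 -3.760014517161469 114.5177810928816
86 64 x [52.4 60.9] y [28.5 29.2]
94 72 x [52.6 61.2] y [28.3 29.1]
102 93 x [52.3 61. ] y [28.5 29.3]
110 101 x [52.5 60.9] y [28.4 29.2]
118 119 x [52.1 61. ] y [15.4 29.1]
126 148 x [52.2 61.8] y [ 8.3 29.3]
134 2215 x [52.  61.2] y [-33.4  28.9]
142 848 x [52.  61.2] y [-31.9  27.3]
```

View pics/w14.png

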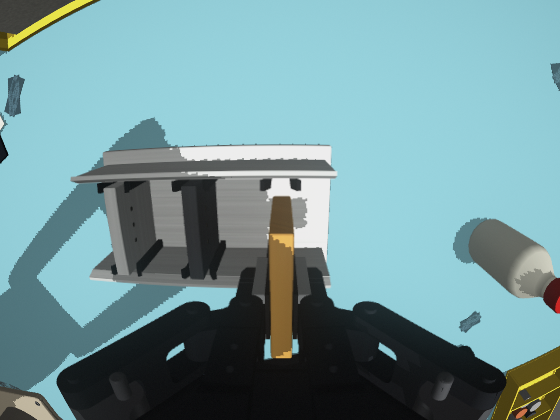

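```bash
python3 -m crank '{"dr":[[0,0,0],[0,0,0],[0,0,0],[0,0,0],[0,0,0]],"translation":[[0.005,-0.001,0],[0.004,-0.0007,0],[0,0,0.015],[0,0,0.015],[0,0,0.012]],"grip":[-0.9,-0.9,-0.9,-0.9,-0.9]}'
python3 -m crank '{"dr":[[0,0,0],[0,0,0],[0,0,0],[0,0,0],[0,0,0]],"translation":[[0,0,0.01],[0,0,0.008],[0,0,0.008],[0,0,0],[0,0,0]],"grip":[-0.9,-0.9,-0.9,-0.9,-0.9]}'
python3 - <<'E'
from h import *
go(538,333.3,43.6,-11.35)
E
```

```text
t: 29.68
eef_pos: [538.1, 333.2, 100.6]
tcp_rot: [[0.197, 0.98, -0.001], [0.98, -0.197, -0.0], [-0.0, -0.001, -1.0]]
contact_force: [0.4, -0.4, -2.5]
opening: 9.6
grasp_force: 29.7
t: 30.1
eef_pos: [538.3, 333.3, 93.5]
tcp_rot: [[0.197, 0.98, -0.0], [0.98, -0.197, -0.0], [-0.0, -0.0, -1.0]]
contact_force: [-0.3, -0.6, -2.6]
opening: 9.3
grasp_force: 29.6
at [538.3 333.3  93.5] yaw -11.34 tilt z [-0.0003 -0.0001] t 30.1 open 9.3 F [-0.3 -0.6 -2.6] grip 29.6
 turn 0.0 rows 0.0  shift [-0.0002 -0.0011  0.1665] rows 1.2
```

```bash
python3 -m crank '{"dr":[[0,0,0],[0,0,0],[0,0,0],[0,0,0],[0,0,0]],"translation":[[0,0,0.008],[0,0,0.012],[0,0,0.012],[0,0,0.012],[0,0,0.012]],"grip":[-0.9,-0.9,-0.9,-0.9,-0.9]}'
```

```text
t: 30.52
eef_pos: [538.3, 333.3, 76.4]
tcp_rot: [[0.197, 0.98, -0.0], [0.98, -0.197, -0.0], [-0.0, -0.0, -1.0]]
contact_force: [0.1, 0.2, -3.8]
opening: 9.5
grasp_force: 29.6
```

Free descent; remaining about 33 mm.

```bash
python3 -m crank '{"dr":[[0,0,0],[0,0,0],[0,0,0],[0,0,0],[0,0,0]],"translation":[[0,0,0.015],[0,0,0.015],[0,0,0.015],[0,0,0.015],[0,0,0.015]],"grip":[-0.9,-0.9,-0.9,-0.9,-0.9]}'
python3 -m crank '{"dr":[[0,0,0],[0,0,0],[0,0,0],[0,0,0],[0,0,0]],"translation":[[0,0,0.013],[0,0,0.008],[0,0,0.004],[0,0,0],[0,0,0]],"grip":[-0.9,-0.9,-0.9,-0.9,-0.9]}'
```

```text
t: 30.93
eef_pos: [538.3, 333.3, 53.9]
tcp_rot: [[0.197, 0.98, -0.0], [0.98, -0.197, -0.0], [-0.0, -0.0, -1.0]]
contact_force: [-0.8, -0.3, -2.6]
opening: 9.3
grasp_force: 29.6
t: 31.35
eef_pos: [538.5, 333.4, 47.1]
tcp_rot: [[0.197, 0.98, 0.0], [0.98, -0.197, 0.0], [0.0, 0.0, -1.0]]
contact_force: [0.8, 1.0, -3.2]
opening: 9.6
grasp_force: 29.6
```

```bash
python3 -m crank '{"dr":[[0,0,0],[0,0,0],[0,0,0],[0,0,0],[0,0,0]],"translation":[[0,0,0.004],[0,0,0.004],[0,0,0.003],[0,0,0],[0,0,0]],"grip":[-0.9,-0.9,-0.9,-0.9,-0.9]}'
```

```text
t: 31.77
eef_pos: [538.5, 333.4, 43.7]
tcp_rot: [[0.197, 0.98, 0.0], [0.98, -0.197, 0.0], [0.0, 0.0, -1.0]]
contact_force: [0.1, -0.5, -1.9]
opening: 9.6
grasp_force: 29.7
```

```bash
python3 -m crank '{"dr":[[0,0,0],[0,0,0],[0,0,0],[0,0,0]],"translation":[[0,0,0.001],[0,0,0.001],[0,0,0],[0,0,0]],"grip":[-0.9,-0.9,-0.9,-0.9]}'
```

```text
t: 32.1
eef_pos: [538.5, 333.4, 43.7]
tcp_rot: [[0.197, 0.98, 0.0], [0.98, -0.197, 0.0], [0.0, 0.0, -1.0]]
contact_force: [-3.0, -2.0, 5.9]
opening: 9.8
grasp_force: 30.8
```

```bash
python3 -m crank '{"dr":[[0,0,0],[0,0,0],[0,0,0],[0,0,0],[0,0,0]],"translation":[[0,0,0],[0,0,0],[0,0,0],[0,0,0],[0,0,0]],"grip":[-0.7,-0.6,-0.5,-0.4,-0.4]}'
python3 -m crank '{"dr":[[0,0,0],[0,0,0],[0,0,0],[0,0,0],[0,0,0]],"translation":[[0,0,-0.01],[0,0,-0.03],[0,0,-0.06],[0,0,-0.1],[0,0,-0.1]],"grip":[-0.4,-0.4,-0.4,-0.4,-0.4]}'
python3 -m crank '{"dr":[[0,0,0],[0,0,0],[0,0,0],[0,0,0],[0,0,0]],"translation":[[0,0,-0.1],[-0.08,0,-0.1],[-0.1,0,-0.05],[-0.05,0,0],[0,0,0]],"grip":[-0.4,-0.4,-0.4,-0.4,-0.4]}'
python3 -m crank '{"dr":[[0,0,0],[0,0,0],[0,0,0],[0,0,0]],"translation":[[0,0,0],[0,0,0],[0,0,0],[0,0,0]],"grip":[-0.4,-0.4,-0.4,-0.4]}'
python3 - <<'E'
from h import *
p,d,i=snap('w15');W=wworld(d,i);L0=np.array([484.4,345.4]);a=np.radians(-11.4);Y=np.array([np.cos(a),np.sin(a)]);X=np.array([-Y[1],Y[0]])
hsv=cv2.cvtColor(p,cv2.COLOR_RGB2HSV);br=(hsv[...,0]>10)&(hsv[...,0]<28)&(hsv[...,1]>90)
L=np.stack([(W[...,:2]-L0)@Y,(W[...,:2]-L0)@X,W[...,2]],-1)
q=L[br&(abs(L[...,0]-56)<15)&(abs(L[...,1])<45)&(L[...,2]>60)];print('plate top',len(q),np.percentile(q,[2,50,98],axis=0).round(1))
print(look_for('wrist','plate'))
E
```

```text
t: 32.52
eef_pos: [538.4, 333.4, 42.9]
tcp_rot: [[0.197, 0.98, 0.0], [0.98, -0.197, 0.0], [0.0, -0.0, -1.0]]
contact_force: [-0.1, 0.0, -0.4]
opening: 25.5
grasp_force: 0.0
t: 32.93
eef_pos: [537.6, 332.9, 133.6]
tcp_rot: [[0.197, 0.98, -0.002], [0.98, -0.197, -0.001], [-0.001, -0.002, -1.0]]
contact_force: [0.7, 0.5, 0.6]
opening: 25.5
grasp_force: 0.0
t: 33.35
eef_pos: [525.9, 263.6, 211.4]
tcp_rot: [[0.199, 0.98, 0.004], [0.98, -0.199, 0.001], [0.002, 0.004, -1.0]]
contact_force: [-0.8, -0.8, -0.5]
opening: 25.7
grasp_force: 0.0
t: 33.68
eef_pos: [524.5, 266.4, 207.3]
tcp_rot: [[0.196, 0.981, -0.001], [0.981, -0.196, -0.0], [-0.001, -0.001, -1.0]]
contact_force: [0.3, -0.9, 0.4]
opening: 25.7
grasp_force: 0.0
plate top 816 [[ 51.9 -31.2  69.1]
 [ 56.1  -0.1  70.5]
 [ 60.5  30.1  72.1]]
[{'position': [281.5, 125.0], 'p': 0.92}]
```

View pics/w15.png

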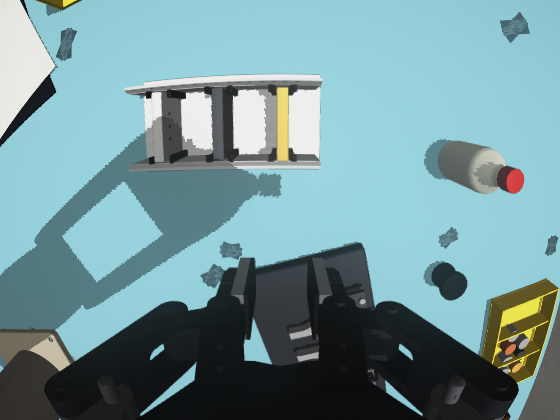

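The plate, at pixel (282,124), stands home in the empty bay. Its top reads 70 mm and it is centred. The other plates are where they were.

```bash
python3 -c "
from plant import *
print(sign_off())"
```

```text
the job is handed in; nothing more can be done
None
```

The job is handed in: the plate was nipped at about 6.3 N on the thumb slide (about 7.8 mm of travel by the spring rate), the jaw was backed off about 20 mm, and the plate sits fully home in the empty bay, released, after about 34 s on the robot's clock.

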